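# Sort the bushes, close the double-lidded tin, take the outer lid off again

## Task

Stand each of the two loose steel bushes upright in the tin, in the row that already holds a bush of its own size. Then pick up the two nested lids together by the black knob, close the tin with both and let go of the knob; then take the outer lid alone by its two upright ears, lift it straight up off the tin with the inner lid left seated, and finish while still holding it level and clear, about a hand's breadth above the tin. Leave the jar, hammer, punch and oil can where they are.

Things in the scene. Friction and masses are not known exactly. Their poses are not given: they have to be found in the camera images.
- tin: open sheet-metal tin fixed to the bench, outside 106 (its x) by 150 (its y) by 50 mm high, walls 3, floor 4 mm; origin at the centre of its underside. A divider along y, 4 mm thick, top 38 mm above the origin, makes two rows 48 mm wide, 144 long, centred at x = -26 and +26 mm. In each row one bush stands at about y = -50 mm; the rest is empty
- tin_mouth (a point): centre of the tin's rim plane, 50 mm above its underside; axes as the tin
- inner_lid: inner lid, 0.25 kg: flange 106 x 150 x 4 mm over a plug 94 x 138 mm, 6 mm deep, that drops into the tin's mouth with 3 mm play all round. Origin: centre of the plug's underside, 44 mm above the tin's origin when seated; x short side, y long side. Begins flat on the bench, nested under the outer lid; goes on the tin either way round
- knob_top (a point): centre of the top of the black knob on the inner lid, 49 mm above that lid's origin; knob 24 mm wide along the lid's x and 20 mm along y. It stands 36 mm out of the outer lid through a slot with 2 mm play; lifting it carries both lids. The ears leave its -x and +x faces free, so grip it along x
- outer_lid: outer lid, 0.30 kg: steel plate 122 x 166 x 3 mm with a skirt 8 mm deep, lying loosely over the inner lid's flange. Origin: centre of the skirt's lower edge, 2 mm above the inner lid's origin while nested; upper face of the plate 11 mm above this origin; x short side, y long side
- ears_mid (a point): point midway between the tops of the outer lid's two upright steel ears, 45 mm above that lid's origin; the ears stand either side of the knob along y, each 20 mm wide along x, 6 mm thick, 34 mm tall from the plate, outer faces 44 mm apart (y = -22 and +22 mm): grip both at once along y
- big_bush: loose plain steel bush, a short tube 36 mm outside diameter, 20 mm bore, 36 mm tall, standing on end; origin at the centre of its underside, z along the bore; about 0.19 kg; begins on the bench
- small_bush: loose plain steel bush, a short tube 22 mm outside diameter, 11 mm bore, 36 mm tall, standing on end; origin at the centre of its underside, z along the bore; about 0.08 kg; begins on the bench
- big_guide: plain steel bush, a short tube 36 mm outside diameter, 20 mm bore, 36 mm tall, standing on end; origin at the centre of its underside, z along the bore; already in the tin, it marks the row for this size
- small_guide: plain steel bush, a short tube 22 mm outside diameter, 11 mm bore, 36 mm tall, standing on end; origin at the centre of its underside, z along the bore; already in the tin, it marks the row for this size
- jar: bystander: glass jar with a steel lid, 72 mm diameter, 100 mm tall, upright; origin at the centre of its underside
- hammer: bystander: hammer with a wooden handle, 290 mm long, lying on the bench
- punch: bystander: steel centre punch, 14 mm diameter, 98 mm long, lying on the bench; origin at one end
- oiler: bystander: grey oil can, 68 mm diameter, with a spout 140 mm high, upright; origin at the centre of its underside

How it is judged:
By the outcome, as a careful person would: the job done as asked, in the order asked, and still so for the second after the job is handed in, while the arm keeps its last pose, push and grip.
It also fails if it takes over 72 s, if anything falls off the work surface, if the arm or the gripper's body presses on something with over 40 N, if the wrist force passes 120 N, or if a joint passes its speed limit or range.

## Robot

A 6-joint arm with a two-finger parallel gripper is mounted at the origin on the work surface. World frame = base frame: x ahead of the robot, y to its left, z up, the work surface at z = 0. Lengths are in m, angles in rad, forces in N, time in s.
With the tool pointing down it reaches from about 0.225 to 0.875 m from the base axis. Payload 3.4 kg.
Tool frame: the origin (TCP) lies at the very end of the fingers, on their centre line; the grasp point (between the pads) lies manip.pinch_z behind it (manip.pinch_z is the distance from the TCP to the grasp point, in m); z points along the fingers, y is the direction in which the jaws open and shut (so a half turn about z gives the same grasp; the last joint's range is limited). The gripper opens to 85 mm and grips with 20 to 120 N. Pads are 22 mm wide; open, the fingers measure 114 mm over their backs; the gripper's body (76 mm by 85 mm) begins 54 mm behind the grasp point. The pads swing forward as they close: fully open they stand 13 mm farther back than shut.
Start: joints at [-1.322, 0.276, 1.505, -0, 1.361, -0.121], TCP at [0.208, -0.536, 0.231] pointing down, gripper open.
Joint ranges: [-2.89, 2.89], [-0.75, 2.08], [0.22, 2.7], [-1.18, 4.32], [0.11, 2.71], [-2.7, 2.7]. Speed limits (rad/s): [2.57, 2.57, 3.14, 3.14, 3.14, 3.14].

## Interface

Orientations are given as a unit quaternion [w, x, y, z].
In Python, from rig import manip, imaging, workorder gives the robot as it stands.
- The arm moves only by the tool apply_moves, never from a script. Its argument "moves" is one flat list of numbers, 7 for each row, row after row: the finger opening in m, from 0 to 0.0854, then the shift along the tool's x, y, z in m, then the turn, a rotation vector about the tool's x, y, z in rad. In form: [jaw, tx, ty, tz, rx, ry, rz, jaw, tx, ty, tz, rx, ry, rz, ...]. A call has exactly 8 rows; each row shifts and turns the pose as measured when the row begins, along the tool's axes as they then stand; what a row does not reach is not made up. A row lasts 1/12 s, in which the tool goes at most 41.7 mm and 7.16 degrees, less where a joint would pass 70% of its speed; a pose out of reach is approached as far as the arm can. A call with a gripper value outside its range is refused whole. The fingers move at their own pace and stop on an object; "newtons" is the grip in N (left out, the last holds). Time passes only in rows, so rows that do not move let the fingers close, or fill a call up. It gives the time, the measured TCP pose, the force and the opening at its end, in the units of the state.
- manip.get_state(): the state, without advancing time (a new reading comes with each control period).
- imaging.get_image(name): name is "scene" or "side" or "wrist"; returns a dict with "image" (400x640x3 uint8, red, green, blue), "range_z" (400x640 float32, m along the optical axis (not along the pixel's ray), 0 where there is no reading), "fx", "fy", "cx", "cy" (pixels), "R" (3x3) and "t" (3): a world point X has camera coordinates R X + t. Camera axes: x right, y down, z forward; pixel columns grow to the right and rows downward; lengths in m; the calibration is good to about 2 mm. A picture is of the moment at which its call begins.
- workorder.sign_off(): hands the job in, once; it reports no verdict.
The state is a dict: "clock": time; "qpos": joint angles; "qd": joint speeds; "effort": joint torques, N m; "position": TCP position; "ee_rot": TCP orientation; "contact_force": force on the tool from outside, world axes, zero at the start; "moment": the same for the moment, N m; "width": finger opening in m.
Only numpy, scipy, OpenCV 4.12 (cv2) and the standard library are available. Lean on these libraries where they do the work, as an engineer would, in place of code of your own. Each camera call takes 0.05 s, during which the arm holds its last target.

## Working session

There is one attempt and no reset: what is moved stays moved. The work goes in short steps, Python scripts to look and compute and a tool call to move; the robot and the scene stay as the last step left them, time stands still between calls to the robot, and variables do not carry over. Pictures are saved under pics/ and viewed, and the job is handed in when it is done.

Besides the shell and the picture viewer there is one more tool, called after "Call:" as a command line: name --argument value ..., lists and objects as JSON in quotes. apply_moves: Moves the arm, as the interface text tells. Its arguments: {"type":"object","properties":{"moves":{"type":"array"},"newtons":{"type":"number"}},"required":["moves"]}

```bash
ls; mkdir -p pics; python3 - <<'E'
from rig import manip, imaging, workorder
import cv2,numpy as np
print(manip.get_state(), manip.pinch_z)
for n in ["scene","side","wrist"]:
    d=imaging.get_image(n); cv2.imwrite(f"pics/{n}0.png",d["image"][:,:,::-1]); np.savez(f"/tmp/{n}0.npz",**d)
    print(n,d["fx"],d["fy"],d["cx"],d["cy"],d["R"],d["t"], -d["R"].T@d["t"])
E
```

```text
pics
{'clock': 0.0, 'qpos': array([-1.32199243e+00,  2.76616594e-01,  1.50613221e+00,  6.45440833e-06,
        1.36065642e+00, -1.20991483e-01]), 'qd': array([-0.00081991, -0.00138959, -0.00046503, -0.00031125,  0.00134637,
       -0.00094183]), 'effort': array([-3.86777847e-04, -4.16764677e+01, -2.45803928e+01, -2.58233913e-04,
        1.09398243e-02, -7.23592876e-06]), 'position': array([ 0.20769432, -0.53563198,  0.23042773]), 'ee_rot': array([-9.04636599e-04,  9.82954786e-01,  1.83845228e-01, -5.47286694e-05]), 'contact_force': array([0.14291018, 0.46347836, 0.07363422]), 'moment': array([-0.00721361,  0.00626345, -0.03354928]), 'width': 0.08516580080297902} 0.0187
scene 377.49507451233404 377.49507451233404 323.2583897435062 199.63590225398144 [[ 0.61215889  0.79062548 -0.01314704]
 [ 0.66478052 -0.52358129 -0.53285035]
 [-0.42816861  0.31744918 -0.84610736]] [-0.38888784 -0.30658503  1.32486041] [ 1.00913654 -0.2736334   0.95249748]
side 424.62043258853805 424.62043258853805 316.6011365023298 201.6399786040749 [[-0.99095369 -0.13353412 -0.01339469]
 [-0.07253404  0.61688602 -0.78370303]
 [ 0.11291409 -0.77564185 -0.62099125]] [0.58567977 0.06707058 0.99202716] [0.47323259 0.8062911  0.6764486 ]
wrist 305.72949206862677 305.72949206862677 316.91909419061545 201.54996385313356 [[ 0.36105553 -0.93254332 -0.00136252]
 [-0.88612876 -0.34353954  0.31105692]
 [-0.29054214 -0.11110145 -0.95039031]] [-0.57337746 -0.04286997  0.37980116] [ 0.27938103 -0.50723039  0.3735131 ]
```

View pics/scene0.png

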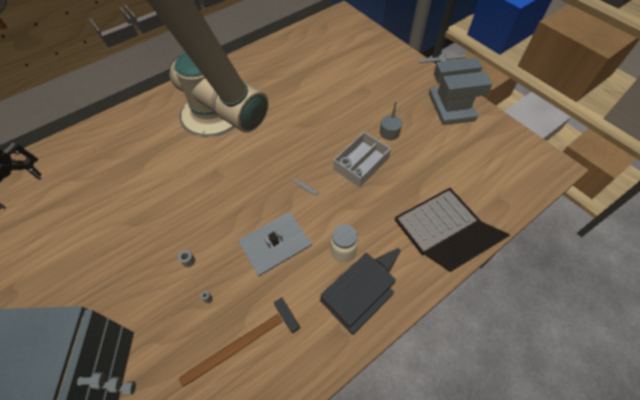

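View pics/side0.png

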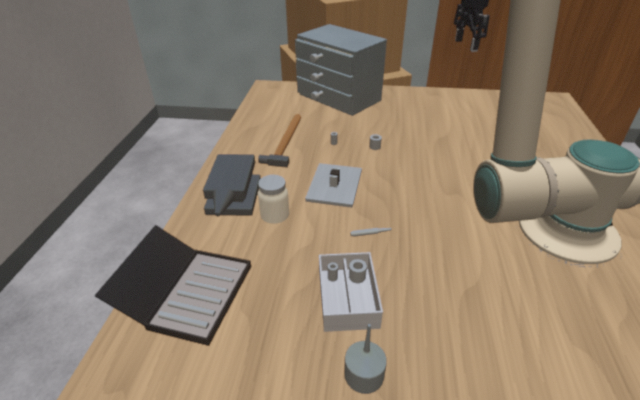

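View pics/wrist0.png

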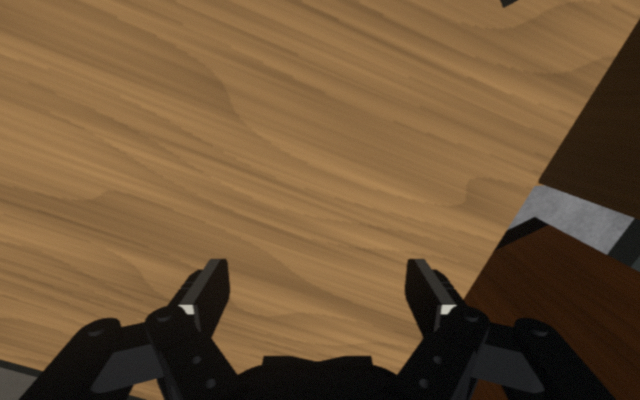

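```bash
cat > h.py <<'E'
import numpy as np,cv2
from scipy.spatial.transform import Rotation as Ro
def cloud(d):
    z=d["range_z"].astype(float); v,u=np.mgrid[0:400,0:640]
    P=np.stack([(u-d["cx"])/d["fx"]*z,(v-d["cy"])/d["fy"]*z,z],-1)
    W=(P-d["t"])@d["R"]; W[z==0]=np.nan; return W
def ray(d,u,v,h):
    r=d["R"].T@np.array([(u-d["cx"])/d["fx"],(v-d["cy"])/d["fy"],1]); c=-d["R"].T@d["t"]
    return c+r*(h-c[2])/r[2]
def proj(d,X):
    p=d["R"]@np.asarray(X,float)+d["t"]; return p[0]/p[2]*d["fx"]+d["cx"],p[1]/p[2]*d["fy"]+d["cy"]
E
python3 - <<'E'
from h import *
for n,rois in [("scene",dict(big=(172,240,205,275),small=(195,282,220,310),lid=(230,205,320,280),tin=(325,125,400,195))),("side",dict(big=(362,128,390,156),small=(324,126,346,150),lid=(300,155,370,212),tin=(312,240,390,335)))]:
    d=np.load(f"/tmp/{n}0.npz"); W=cloud(d); 
    for k,(a,b,c,e) in rois.items():
        w=W[b:e,a:c].reshape(-1,3); m=w[:,2]>0.006
        p=w[m]; print(n,k,m.sum(),p.min(0).round(4),p.max(0).round(4),"bench z",np.median(w[~m][:,2]).round(4))
        zs=p[:,2]; hist=np.histogram(zs,bins=np.arange(0,.08,.004)); print(hist[0])
        top=p[zs>np.percentile(zs,95)-.004]
        if k in("big","small"): print(top.mean(0), (top.min(0)+top.max(0))/2, top.max(0)-top.min(0))
        else:
            hs=(0.006,0.018) if k=="lid" else (.046,.055)
            q=p[(zs>hs[0])&(zs<hs[1])]; r=cv2.minAreaRect(q[:,:2].astype(np.float32)); print(r, cv2.boxPoints(r))
    im=cv2.resize(d["image"][:,:,::-1],None,fx=1,fy=1)
    for k,(a,b,c,e) in rois.items(): pass
    a,b,c,e=min(r[0] for r in rois.values()),min(r[1] for r in rois.values()),max(r[2] for r in rois.values()),max(r[3] for r in rois.values())
    s=3; o=im[b:e,a:c]; s=min(800/o.shape[1],600/o.shape[0]); cv2.imwrite(f"pics/{n}crop.png",cv2.resize(o,None,fx=s,fy=s,interpolation=cv2.INTER_CUBIC)); print(a,b,s)
E
```

```text
scene big 200 [ 0.4396 -0.3414  0.0062] [ 0.4913 -0.3065  0.0419] bench z nan
[ 0  5 20 14 14 13 16 20 61 34  3  0  0  0  0  0  0  0  0]
[ 0.45858276 -0.32332775  0.03632956] [ 0.45723183 -0.32431187  0.03804432] [0.0353433  0.03413217 0.00778067]
scene small 101 [ 0.574  -0.3425  0.0073] [ 0.5956 -0.3216  0.0395] bench z nan
[ 0  2  7  7  7 10  7  8 25 28  0  0  0  0  0  0  0  0  0]
[ 0.58402512 -0.33283393  0.03641355] [ 0.58457715 -0.33225737  0.03686213] [0.02122638 0.02047278 0.00520624]
scene lid 2480 [ 0.4912 -0.1979  0.0062] [ 0.6293 -0.0227  0.0523] bench z nan
[   0   27  557 1608  122   11   11   14   10   12   10   35   61    2
    0    0    0    0    0]
((0.5609077215194702, -0.11049096286296844), (0.16579076647758484, 0.12980462610721588), 84.99446105957031) [[ 0.48902014 -0.18740734]
 [ 0.6183297  -0.19873306]
 [ 0.63279533 -0.03357458]
 [ 0.50348574 -0.02224886]]
scene tin 1682 [0.3502 0.1759 0.006 ] [0.5826 0.4315 0.0607] bench z nan
[  0 135 107 104 121 114 115 138 125 194 159 137 160  45  24   4   0   0
   0]
((0.48532652854919434, 0.3041306138038635), (0.109118692
[... 751 characters left out ...]
n
[   0   35  280 1295   29   13   14   12   11   13   15   41   44    0
    0    0    0    0    0]
((0.5582879781723022, -0.11058589816093445), (0.17100125551223755, 0.1224585697054863), 85.115478515625) [[ 0.49000084 -0.19056249]
 [ 0.6120147  -0.20098954]
 [ 0.6265751  -0.03060931]
 [ 0.50456125 -0.02018225]]
side tin 2781 [0.4283 0.1763 0.006 ] [0.5589 0.4231 0.1409] bench z nan
[  0 153 162 152 168 185 195 217 242 403 271 189 385  14   0   0   0   0
   0]
((0.49412357807159424, 0.25999146699905396), (0.10638470947742462, 0.1524486243724823), 10.736817359924316) [[0.427662   0.3249717 ]
 [0.45606288 0.17519197]
 [0.56058514 0.19501123]
 [0.53218424 0.34479097]]
300 126 2.8708133971291865
```

View pics/scenecrop.png

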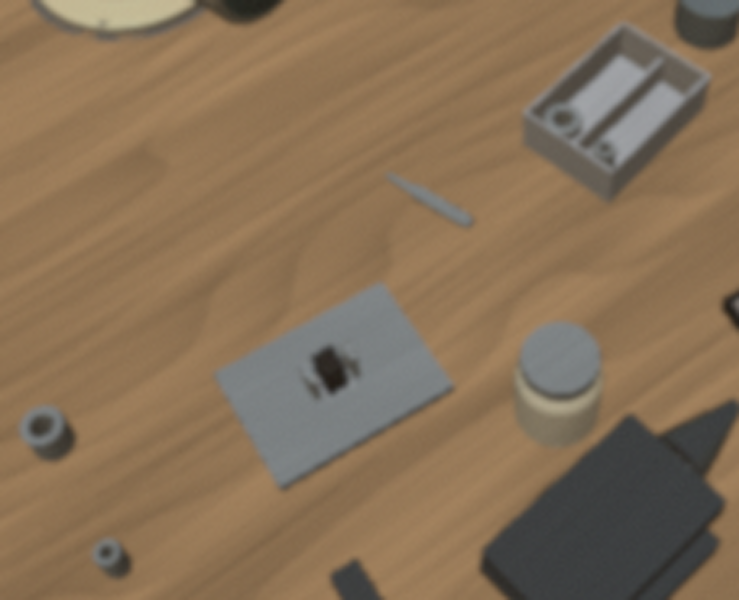

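View pics/sidecrop.png

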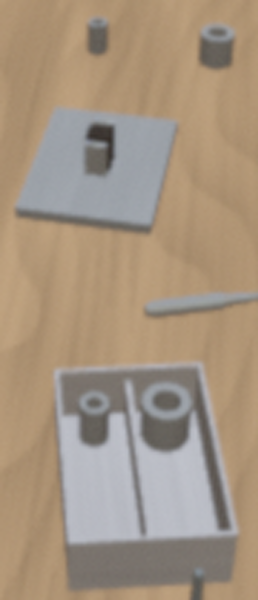

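```bash
cat >> h.py <<'E'
def plan(target,jawdeg,n=8,jaw=0.0854,lin=.041,ang=7.0):
    """rows from present pose to target with tool down, jaw (tool y) at jawdeg"""
    from rig import manip
    s=manip.get_state(); p=s["position"]; q=s["ee_rot"]; R=Ro.from_quat([q[1],q[2],q[3],q[0]])
    a=np.deg2rad(jawdeg); y=np.array([np.cos(a),np.sin(a),0]); z=np.array([0,0,-1.]); T=Ro.from_matrix(np.stack([np.cross(y,z),y,z],1))
    rv=(R.inv()*T).as_rotvec(); D=np.asarray(target)-p
    need=max(np.linalg.norm(D)/lin,np.rad2deg(np.linalg.norm(rv))/ang); n=max(n,int(np.ceil(need)))
    print("clk",s["clock"].round(2),"pos",p.round(4),"jaw",np.rad2deg(np.arctan2(*R.as_matrix()[[1,0],1])).round(2),"w",s["width"].round(4),"rows",n,"need",round(need,2))
    out=[]
    for i in range(n):
        Ri=R*Ro.from_rotvec(rv*i/n); t=Ri.inv().apply(D/n)
        out.append([jaw]+[float(round(v,4)) for v in t]+[float(round(v,4)) for v in rv/n])
    for o in out: print(*o,sep=",",end=",\n")
def snap(n,name,crop=None):
    from rig import imaging
    d=imaging.get_image(n); np.savez(f"/tmp/{name}.npz",**d); im=d["image"][:,:,::-1]
    if crop: im=im[crop[1]:crop[3],crop[0]:crop[2]]
    k=min(800/im.shape[1],600/im.shape[0]); cv2.imwrite(f"pics/{name}.png",cv2.resize(im,None,fx=k,fy=k,interpolation=cv2.INTER_CUBIC)); return d
E
python3 - <<'E'
from h import *
plan([.44,-.324,.13],-79.3)
d=np.load("/tmp/side0.npz");W=cloud(d); w=W[320:395,335:392].reshape(-1,3); w=w[(w[:,2]>.03)]
print("oiler",np.median(w[w[:,2]<.09],0),w[w[:,2]>.1].mean(0))
q=np.load("/tmp/scene0.npz");w=cloud(q)[220:262,325:362].reshape(-1,3);w=w[w[:,2]>.09];print("jar",w.mean(0))
E
```

```text
Traceback (most recent call last):
  File "h.py", line 19, in plan
    print("clk",s["clock"].round(2),"pos",p.round(4),"jaw",np.rad2deg(np.arctan2(*R.as_matrix()[[1,0],1])).round(2),"w",s["width"].round(4),"rows",n,"need",round(need,2))
                ^^^^^^^^^^^^^^^^
AttributeError: 'float' object has no attribute 'round'
```

```bash
sed -i 's/s\["clock"\].round(2)/round(float(s["clock"]),2)/; s/s\["width"\].round(4)/round(float(s["width"]),4),"F",np.round(s["contact_force"],1)/' h.py
python3 - <<'E'
from h import *
plan([.44,-.324,.13],-79.3)
d=np.load("/tmp/side0.npz");W=cloud(d); w=W[320:395,335:392].reshape(-1,3); w=w[(w[:,2]>.03)]
print("oiler",np.median(w[w[:,2]<.09],0),w[w[:,2]>.1].mean(0))
q=np.load("/tmp/scene0.npz");w=cloud(q)[220:262,325:362].reshape(-1,3);w=w[w[:,2]>.09];print("jar",w.mean(0))
E
```

```text
clk 0.15 pos [ 0.2077 -0.5358  0.2306] jaw -68.81 w 0.0853 F [-0.4 -0.5  0.1] rows 9 need 8.05
0.0854,0.0326,-0.0126,0.0112,-0.0002,-0.0,0.0203,
0.0854,0.0323,-0.0133,0.0112,-0.0002,-0.0,0.0203,
0.0854,0.032,-0.0139,0.0112,-0.0002,-0.0,0.0203,
0.0854,0.0317,-0.0146,0.0112,-0.0002,-0.0,0.0203,
0.0854,0.0314,-0.0152,0.0112,-0.0002,-0.0,0.0203,
0.0854,0.0311,-0.0158,0.0112,-0.0002,-0.0,0.0203,
0.0854,0.0308,-0.0165,0.0112,-0.0002,-0.0,0.0203,
0.0854,0.0305,-0.0171,0.0112,-0.0002,-0.0,0.0203,
0.0854,0.0301,-0.0177,0.0112,-0.0002,-0.0,0.0203,
oiler [0.4554445  0.43230488 0.05624091] [0.45460849 0.42121004 0.12081305]
jar [0.69479018 0.02302109 0.09983509]
```

Call:
apply_moves --moves '[0.0854, 0.036, -0.014, 0.0125, 0, 0, 0.023, 0.0854, 0.036, -0.015, 0.0125, 0, 0, 0.023, 0.0854, 0.036, -0.016, 0.0125, 0, 0, 0.023, 0.0854, 0.036, -0.016, 0.0125, 0, 0, 0.023, 0.0854, 0.036, -0.017, 0.0125, 0, 0, 0.023, 0.0854, 0.035, -0.017, 0.0125, 0, 0, 0.023, 0.0854, 0.035, -0.018, 0.0125, 0, 0, 0.023, 0.0854, 0.034, -0.019, 0.0125, 0, 0, 0.023]'

```text
clock: 0.82
position: [0.4432, -0.3342, 0.1274]
ee_rot: [0.004, 0.997, 0.081, -0.001]
contact_force: [0.3, -0.7, 0.7]
width: 0.0853
```

```bash
python3 - <<'E'
from h import *
snap("wrist","w1"); plan([.457,-.324,.1],-79.3)
E
```

```text
clk 0.87 pos [ 0.4474 -0.3279  0.1248] jaw -80.63 w 0.0851 F [ 3.7  3.4 -1.2] rows 8 need 0.66
0.0854,0.0013,-0.0003,0.0031,0.0001,-0.0,-0.0029,
0.0854,0.0013,-0.0003,0.0031,0.0001,-0.0,-0.0029,
0.0854,0.0013,-0.0003,0.0031,0.0001,-0.0,-0.0029,
0.0854,0.0013,-0.0003,0.0031,0.0001,-0.0,-0.0029,
0.0854,0.0013,-0.0003,0.0031,0.0001,-0.0,-0.0029,
0.0854,0.0013,-0.0003,0.0031,0.0001,-0.0,-0.0029,
0.0854,0.0013,-0.0003,0.0031,0.0001,-0.0,-0.0029,
0.0854,0.0013,-0.0003,0.0031,0.0001,-0.0,-0.0029,
```

View pics/w1.png

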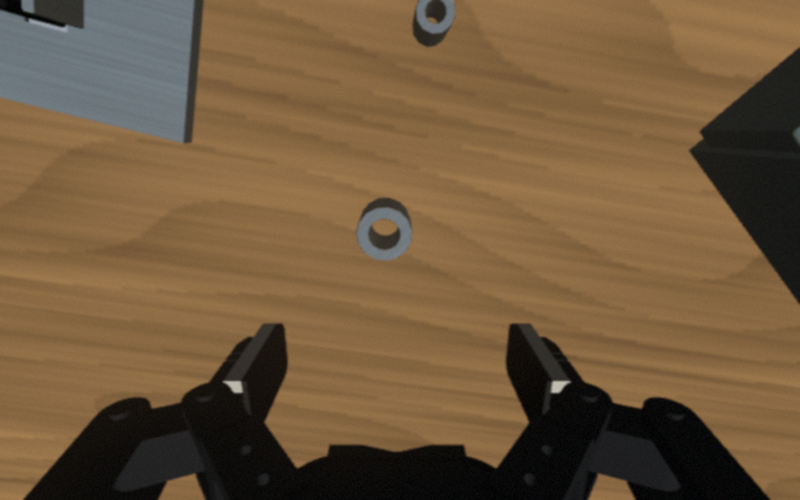

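```bash
python3 - <<'E'
from h import *
d=np.load("/tmp/w1.npz"); print(ray(d,384.3/1.25,233.3/1.25,.036),ray(d,435.5/1.25,14/1.25,.036))
W=cloud(d); 
for a,b,c,e in [(280,155,335,212),(328,0,368,40)]:
    w=W[b:e,a:c].reshape(-1,3); t=w[(w[:,2]>.031)&(w[:,2]<.041)]; print(t.mean(0),(t.max(0)+t.min(0))/2,t.max(0)-t.min(0))
for n in("scene","side"):
  q=np.load(f"/tmp/{n}0.npz"); print(n,[proj(q,x) for x in([.4575,-.324,.036],[.584,-.332,.036])])
E
```

```text
[ 0.45434949 -0.3253212   0.036     ] [ 0.57900978 -0.33402881  0.036     ]
[ 0.4547728  -0.32455969  0.0360707 ] [ 0.45420733 -0.32472917  0.03465977] [0.03514729 0.03513353 0.00723273]
[ 0.57770742 -0.33346591  0.03549844] [ 0.57814123 -0.33337562  0.03472122] [0.01776752 0.02158881 0.00731083]
scene [(np.float64(184.69725398120852), np.float64(255.75241936994777)), (np.float64(204.91971662858379), np.float64(294.6344083875957))]
side [(np.float64(375.02435933596655), np.float64(136.8450291442916)), (np.float64(333.2867716054875), np.float64(133.23818971455847))]
```

Call:
apply_moves --moves '[0.0854, 0.003, -0.001, 0, 0, 0, -0.005, 0.0854, 0.001, -0.001, 0.013, 0, 0, -0.005, 0.0854, 0.001, 0, 0.018, 0, 0, -0.005, 0.0854, 0.001, 0, 0.018, 0, 0, -0.004, 0.0854, 0.001, 0, 0.018, 0, 0, 0, 0.0854, 0, 0, 0.013, 0, 0, 0, 0.0854, 0, 0, 0, 0, 0, 0, 0.0854, 0, 0, 0, 0, 0, 0]'

```text
clock: 1.53
position: [0.4558, -0.3238, 0.0416]
ee_rot: [0.0, 0.995, 0.095, 0.0]
contact_force: [0.1, 0.1, 0.9]
width: 0.0853
```

```bash
python3 - <<'E'
from h import *
snap("wrist","w2"); plan([.456,-.3245,.006],-79.3)
E
```

```text
clk 1.58 pos [ 0.4557 -0.3238  0.0417] jaw -79.04 w 0.0851 F [-0.7 -0.  -0.4] rows 8 need 0.87
0.0854,0.0,0.0001,0.0045,0.0001,0.0,0.0006,
0.0854,0.0,0.0001,0.0045,0.0001,0.0,0.0006,
0.0854,0.0,0.0001,0.0045,0.0001,0.0,0.0006,
0.0854,0.0,0.0001,0.0045,0.0001,0.0,0.0006,
0.0854,0.0,0.0001,0.0045,0.0001,0.0,0.0006,
0.0854,0.0,0.0001,0.0045,0.0001,0.0,0.0006,
0.0854,0.0,0.0001,0.0045,0.0001,0.0,0.0006,
0.0854,0.0,0.0001,0.0045,0.0001,0.0,0.0006,
```

View pics/w2.png

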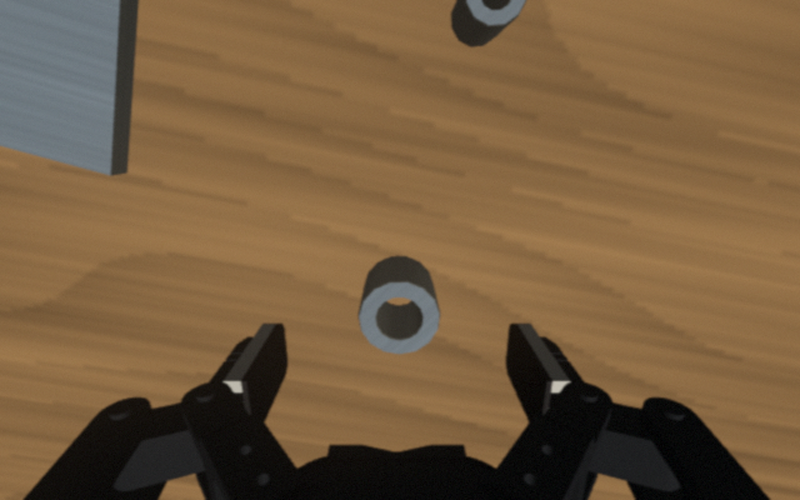

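```bash
python3 - <<'E'
from h import *
d=np.load("/tmp/w2.npz"); print(ray(d,399.5/1.25,318/1.25,.036))
W=cloud(d); w=W[195:290,280:355].reshape(-1,3); t=w[(w[:,2]>.031)&(w[:,2]<.041)]; print(t.mean(0),(t.max(0)+t.min(0))/2,t.max(0)-t.min(0))
E
```

```text
[ 0.45431705 -0.3251747   0.036     ]
[ 0.45542694 -0.32437592  0.03588953] [ 0.45436396 -0.32467437  0.03480194] [0.03618295 0.03564575 0.00757215]
```

Call:
apply_moves --moves '[0.0854, -0.001, 0.001, 0.012, 0, 0, 0, 0.0854, 0, 0, 0.014, 0, 0, 0, 0.0854, 0, 0, 0.01, 0, 0, 0, 0.02, 0, 0, 0, 0, 0, 0, 0.02, 0, 0, 0, 0, 0, 0, 0.02, 0, 0, 0, 0, 0, 0, 0.02, 0, 0, 0, 0, 0, 0, 0.02, 0, 0, 0, 0, 0, 0]' --newtons 40

```text
clock: 2.25
position: [0.4577, -0.3302, 0.0122]
ee_rot: [0.005, 0.996, 0.094, 0.004]
contact_force: [-0.0, 0.3, -1.5]
width: 0.0347
```

```bash
python3 - <<'E'
from h import *
d=snap("wrist","w3"); plan([.456,-.3245,.1],-79.3)
yaw=np.deg2rad(10.74); c=np.array([.494,.260]); R=np.array([[np.cos(yaw),-np.sin(yaw)],[np.sin(yaw),np.cos(yaw)]])
print("bigtarget",c+R@[-.026,.02],"small",c+R@[.026,.02])
E
```

```text
clk 2.3 pos [ 0.4578 -0.3303  0.0121] jaw -79.19 w 0.0345 F [-0.1 -0.2 -1.3] rows 8 need 2.15
0.0854,-0.0,-0.0006,-0.011,0.0013,-0.001,0.0003,
0.0854,-0.0,-0.0006,-0.011,0.0013,-0.001,0.0003,
0.0854,-0.0,-0.0007,-0.011,0.0013,-0.001,0.0003,
0.0854,-0.0,-0.0007,-0.011,0.0013,-0.001,0.0003,
0.0854,-0.0,-0.0007,-0.011,0.0013,-0.001,0.0003,
0.0854,-0.0001,-0.0007,-0.011,0.0013,-0.001,0.0003,
0.0854,-0.0001,-0.0007,-0.011,0.0013,-0.001,0.0003,
0.0854,-0.0001,-0.0007,-0.011,0.0013,-0.001,0.0003,
bigtarget [0.46472839 0.27480449] small [0.51581751 0.28449483]
```

View pics/w3.png

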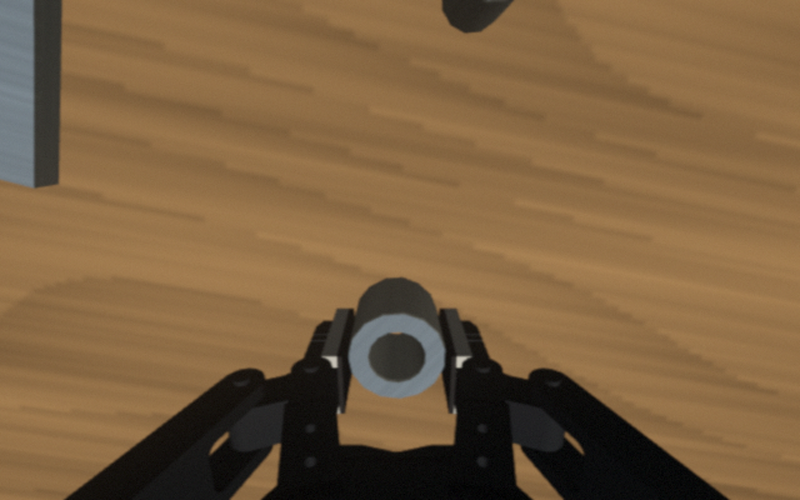

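Call:
apply_moves --moves '[0.02, 0, 0, -0.02, 0, 0, 0, 0.02, 0, 0, -0.035, 0, 0, 0, 0.02, 0.002, -0.01, -0.035, 0, 0, 0, 0.02, 0.005, -0.025, -0.02, 0, 0, 0, 0.02, 0.008, -0.039, 0, 0, 0, 0, 0.02, 0.008, -0.039, 0, 0, 0, 0, 0.02, 0.008, -0.039, 0, 0, 0, 0, 0.02, 0.008, -0.039, 0, 0, 0, 0]' --newtons 50

```text
clock: 2.97
position: [0.4626, -0.1378, 0.126]
ee_rot: [0.009, 0.996, 0.089, 0.008]
contact_force: [2.0, 0.6, -2.8]
width: 0.0345
```

```bash
python3 - <<'E'
from h import *
plan([.4647,.275,.1],-79.3,jaw=.02)
E
```

```text
clk 2.97 pos [ 0.4626 -0.1378  0.126 ] jaw -79.83 w 0.0345 F [ 2.   0.6 -2.8] rows 11 need 10.09
0.02,0.0068,-0.0369,0.0017,0.0018,-0.0013,-0.0008,
0.02,0.0068,-0.0369,0.0018,0.0018,-0.0013,-0.0008,
0.02,0.0069,-0.0369,0.0019,0.0018,-0.0013,-0.0008,
0.02,0.0069,-0.0369,0.0019,0.0018,-0.0013,-0.0008,
0.02,0.0069,-0.0369,0.002,0.0018,-0.0013,-0.0008,
0.02,0.007,-0.0369,0.002,0.0018,-0.0013,-0.0008,
0.02,0.007,-0.0369,0.0021,0.0018,-0.0013,-0.0008,
0.02,0.007,-0.0369,0.0021,0.0018,-0.0013,-0.0008,
0.02,0.0071,-0.0369,0.0022,0.0018,-0.0013,-0.0008,
0.02,0.0071,-0.0369,0.0023,0.0018,-0.0013,-0.0008,
0.02,0.0071,-0.0368,0.0023,0.0018,-0.0013,-0.0008,
```

Call:
apply_moves --moves '[0.02, 0.007, -0.039, 0.001, 0.002, -0.001, -0.001, 0.02, 0.007, -0.039, 0.001, 0.002, -0.001, -0.001, 0.02, 0.007, -0.039, 0.001, 0.002, -0.001, -0.001, 0.02, 0.007, -0.039, 0.001, 0.002, -0.001, -0.001, 0.02, 0.007, -0.039, 0.001, 0.002, -0.001, -0.001, 0.02, 0.007, -0.039, 0.001, 0.002, -0.001, -0.001, 0.02, 0.007, -0.039, 0.001, 0.002, -0.001, -0.001, 0.02, 0.007, -0.039, 0.001, 0.002, -0.001, -0.001]'

```text
clock: 3.63
position: [0.4586, 0.1941, 0.1163]
ee_rot: [0.002, 0.996, 0.092, 0.006]
contact_force: [1.8, -0.0, -1.6]
width: 0.0341
```

```bash
python3 - <<'E'
from h import *
plan([.4647,.275,.1],-79.3,jaw=.02)
E
```

```text
clk 3.63 pos [0.4586 0.1941 0.1163] jaw -79.42 w 0.0341 F [ 1.8 -0.  -1.6] rows 8 need 2.02
0.02,0.0026,-0.0098,0.002,0.0007,-0.0015,-0.0003,
0.02,0.0026,-0.0098,0.002,0.0007,-0.0015,-0.0003,
0.02,0.0026,-0.0098,0.002,0.0007,-0.0015,-0.0003,
0.02,0.0026,-0.0098,0.002,0.0007,-0.0015,-0.0003,
0.02,0.0026,-0.0098,0.002,0.0007,-0.0015,-0.0003,
0.02,0.0026,-0.0098,0.002,0.0007,-0.0015,-0.0003,
0.02,0.0026,-0.0098,0.002,0.0007,-0.0015,-0.0003,
0.02,0.0026,-0.0098,0.002,0.0007,-0.0015,-0.0003,
```

Call:
apply_moves --moves '[0.02, 0.006, -0.025, 0.001, 0.002, -0.003, 0, 0.02, 0.005, -0.018, 0.001, 0.002, -0.003, 0, 0.02, 0.003, -0.01, 0.001, 0.001, -0.003, 0, 0.02, 0.001, -0.004, 0.001, 0, -0.002, 0, 0.02, 0, -0.002, 0.001, 0, 0, 0, 0.02, 0, 0, 0, 0, 0, 0, 0.02, 0, 0, 0, 0, 0, 0, 0.02, 0, 0, 0, 0, 0, 0]'

```text
clock: 4.3
position: [0.4602, 0.2631, 0.1104]
ee_rot: [0.0, 0.995, 0.097, 0.0]
contact_force: [-0.1, 0.5, -1.7]
width: 0.0343
```

```bash
python3 - <<'E'
from h import *
snap("wrist","w4"); snap("side","s4",(290,150,430,340));snap("scene","c4",(300,90,430,220)); plan([.4647,.275,.02],-79.3,jaw=.02)
E
```

```text
clk 4.45 pos [0.4603 0.2633 0.1106] jaw -78.91 w 0.0343 F [ 0.6 -0.1 -1.9] rows 8 need 2.23
0.02,0.0008,-0.0013,0.0113,-0.0,-0.0001,0.0008,
0.02,0.0008,-0.0013,0.0113,-0.0,-0.0001,0.0008,
0.02,0.0008,-0.0013,0.0113,-0.0,-0.0001,0.0008,
0.02,0.0008,-0.0013,0.0113,-0.0,-0.0001,0.0008,
0.02,0.0008,-0.0013,0.0113,-0.0,-0.0001,0.0008,
0.02,0.0008,-0.0013,0.0113,-0.0,-0.0001,0.0008,
0.02,0.0008,-0.0013,0.0113,-0.0,-0.0001,0.0008,
0.02,0.0008,-0.0013,0.0113,-0.0,-0.0001,0.0008,
```

View pics/w4.png

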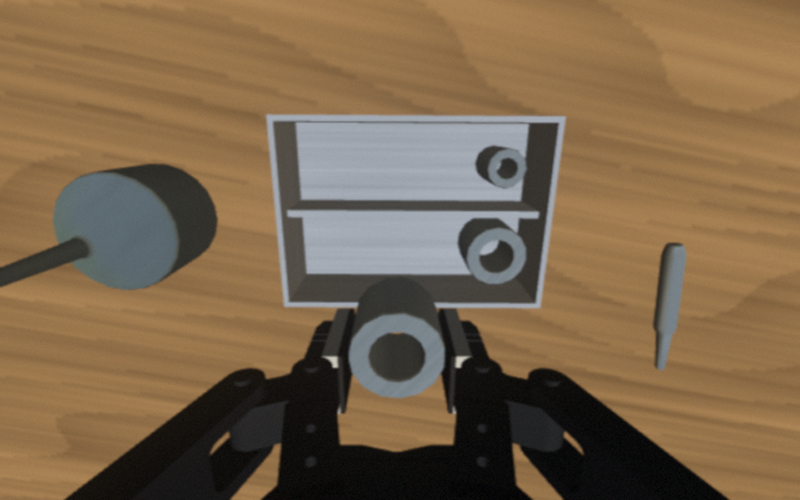

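View pics/s4.png

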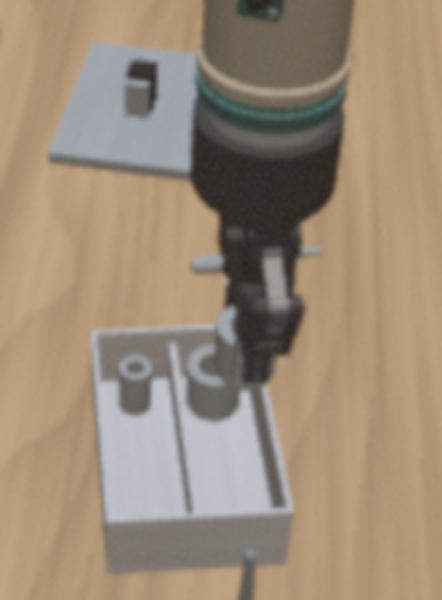

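```bash
python3 - <<'E'
from h import *
d=np.load("/tmp/w4.npz")
P=np.array([ray(d,u/1.25,v/1.25,.05) for u,v in[(266,115),(566,117),(541,307),(285,306)]]);print(P,P.mean(0))
print([np.linalg.norm(P[i]-P[(i+1)%4]) for i in range(4)])
for i,j in((1,0),(2,3)): v=P[j]-P[i]; print("yaw",np.rad2deg(np.arctan2(v[1],v[0]))-90)
for i,j in((0,1),(3,2)):pass
g=ray(d,493/1.25,251/1.25,.04); s=ray(d,504/1.25,167/1.25,.04);b=ray(d,396.5/1.25,356/1.25,.1106-.012+.036)
print("guides",g,s,"held",b)
r=cv2.minAreaRect(P[:,:2].astype(np.float32));print(r)
E
```

```text
[[0.52873556 0.34329954 0.05      ]
 [0.5567191  0.19536564 0.05      ]
 [0.45328866 0.17528677 0.05      ]
 [0.42509632 0.32303656 0.05      ]] [0.49095991 0.25924713 0.05      ]
[np.float64(0.15055734917114422), np.float64(0.10536136299286422), np.float64(0.1504154468363774), np.float64(0.10560152436762395)]
yaw 10.71164150565022
yaw 10.802828973705616
guides [0.47865009 0.20906342 0.04      ] [0.52655731 0.21617499 0.04      ] held [0.45893229 0.2631016  0.1346    ]
((0.4910120666027069, 0.2592931389808655), (0.10560046136379242, 0.15089423954486847), 10.80282974243164)
```

Call:
apply_moves --moves '[0.02, 0.004, -0.008, 0, 0, 0, -0.004, 0.02, 0.002, -0.004, 0.005, 0, 0, -0.003, 0.02, 0, 0, 0.01, 0, 0, 0, 0.02, 0, 0, 0.01, 0, 0, 0, 0.02, 0, 0, 0.01, 0, 0, 0, 0.02, 0, 0, 0, 0, 0, 0, 0.02, 0, 0, 0, 0, 0, 0, 0.02, 0, 0, 0, 0, 0, 0]'

```text
clock: 5.12
position: [0.4649, 0.2773, 0.0718]
ee_rot: [-0.0, 0.995, 0.1, 0.001]
contact_force: [-0.1, -0.0, -1.5]
width: 0.0343
```

```bash
python3 - <<'E'
from h import *
plan([.4632,.2743,.018],-79.25,jaw=.02)
E
```

```text
clk 5.12 pos [0.4649 0.2773 0.0718] jaw -78.54 w 0.0343 F [-0.1 -0.  -1.5] rows 8 need 1.31
0.02,-0.0003,0.0003,0.0067,-0.0,-0.0001,0.0016,
0.02,-0.0003,0.0003,0.0067,-0.0,-0.0001,0.0016,
0.02,-0.0003,0.0003,0.0067,-0.0,-0.0001,0.0016,
0.02,-0.0003,0.0003,0.0067,-0.0,-0.0001,0.0016,
0.02,-0.0003,0.0003,0.0067,-0.0,-0.0001,0.0016,
0.02,-0.0003,0.0003,0.0067,-0.0,-0.0001,0.0016,
0.02,-0.0003,0.0003,0.0067,-0.0,-0.0001,0.0016,
0.02,-0.0003,0.0003,0.0067,-0.0,-0.0001,0.0016,
```

Call:
apply_moves --moves '[0.02, -0.002, 0.002, 0, 0, 0, 0.008, 0.02, 0, 0, 0.008, 0, 0, 0.004, 0.02, 0, 0, 0.012, 0, 0, 0, 0.02, 0, 0, 0.012, 0, 0, 0, 0.02, 0, 0, 0.01, 0, 0, 0, 0.02, 0, 0, 0.005, 0, 0, 0, 0.02, 0, 0, 0, 0, 0, 0, 0.02, 0, 0, 0, 0, 0, 0]'

```text
clock: 5.78
position: [0.4654, 0.2754, 0.024]
ee_rot: [-0.001, 0.996, 0.093, 0.004]
contact_force: [0.1, -0.8, -1.2]
width: 0.0341
```

```bash
python3 - <<'E'
from h import *
snap("wrist","w5"); plan([.4632,.2743,.016],-79.25,jaw=.02)
E
```

```text
clk 5.83 pos [0.4654 0.2754 0.0241] jaw -79.36 w 0.0342 F [ 0.   0.3 -2.1] rows 8 need 0.21
0.02,-0.0003,0.0001,0.001,-0.0002,-0.001,-0.0002,
0.02,-0.0003,0.0001,0.001,-0.0002,-0.001,-0.0002,
0.02,-0.0003,0.0001,0.001,-0.0002,-0.001,-0.0002,
0.02,-0.0003,0.0001,0.001,-0.0002,-0.001,-0.0002,
0.02,-0.0003,0.0001,0.001,-0.0002,-0.001,-0.0002,
0.02,-0.0003,0.0001,0.001,-0.0002,-0.001,-0.0002,
0.02,-0.0003,0.0001,0.001,-0.0002,-0.001,-0.0002,
0.02,-0.0003,0.0001,0.001,-0.0002,-0.001,-0.0002,
```

View pics/w5.png

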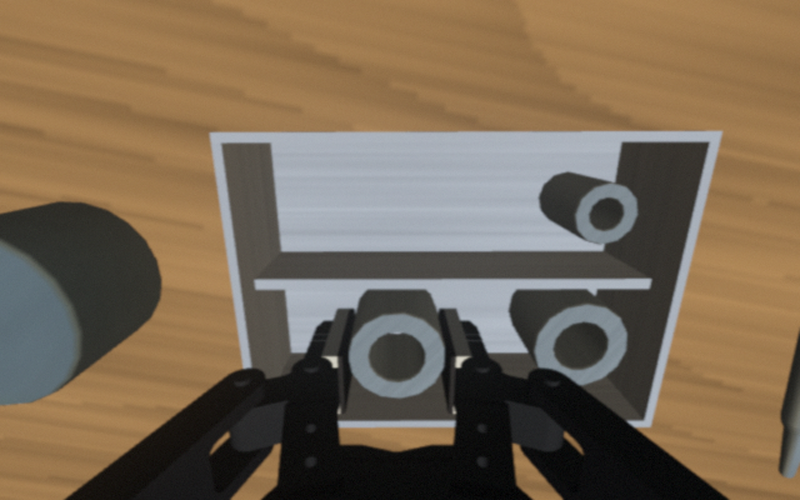

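Call:
apply_moves --moves '[0.02, -0.001, 0, 0.003, 0, -0.006, 0, 0.02, 0, 0, 0.003, 0, -0.003, 0, 0.02, 0, 0, 0.002, 0, 0, 0, 0.02, 0, 0, 0.001, 0, 0, 0, 0.02, 0, 0, 0.001, 0, 0, 0, 0.02, 0, 0, 0, 0, 0, 0, 0.02, 0, 0, 0, 0, 0, 0, 0.02, 0, 0, 0, 0, 0, 0]'

```text
clock: 6.5
position: [0.4665, 0.2762, 0.0164]
ee_rot: [-0.002, 0.996, 0.093, 0.002]
contact_force: [0.5, 0.2, -1.5]
width: 0.0341
```

Call:
apply_moves --moves '[0.02, 0, 0, 0.002, 0, 0, 0, 0.02, 0, 0, 0.001, 0, 0, 0, 0.02, 0, 0, 0, 0, 0, 0, 0.052, 0, 0, 0, 0, 0, 0, 0.052, 0, 0, 0, 0, 0, 0, 0.052, 0, 0, 0, 0, 0, 0, 0.052, 0, 0, -0.01, 0, 0, 0, 0.052, 0, 0, -0.03, 0, 0, 0]'

```text
clock: 7.17
position: [0.4635, 0.2748, 0.0529]
ee_rot: [-0.0, 0.996, 0.093, -0.002]
contact_force: [0.3, -0.2, -0.2]
width: 0.0519
```

```bash
python3 - <<'E'
from h import *
snap("wrist","w6"); plan([.58,-.333,.12],-79.25,jaw=.052)
E
```

```text
clk 7.22 pos [0.4679 0.2768 0.06  ] jaw -79.35 w 0.0518 F [1.2 0.9 3.4] rows 16 need 15.19
0.052,-0.0001,0.0387,-0.0039,-0.0002,-0.0005,-0.0001,
0.052,-0.0001,0.0387,-0.0039,-0.0002,-0.0005,-0.0001,
0.052,-0.0001,0.0387,-0.0039,-0.0002,-0.0005,-0.0001,
0.052,-0.0001,0.0387,-0.0039,-0.0002,-0.0005,-0.0001,
0.052,-0.0002,0.0387,-0.0039,-0.0002,-0.0005,-0.0001,
0.052,-0.0002,0.0387,-0.0039,-0.0002,-0.0005,-0.0001,
0.052,-0.0002,0.0387,-0.0038,-0.0002,-0.0005,-0.0001,
0.052,-0.0002,0.0387,-0.0038,-0.0002,-0.0005,-0.0001,
0.052,-0.0002,0.0387,-0.0038,-0.0002,-0.0005,-0.0001,
0.052,-0.0002,0.0387,-0.0038,-0.0002,-0.0005,-0.0001,
0.052,-0.0002,0.0387,-0.0038,-0.0002,-0.0005,-0.0001,
0.052,-0.0002,0.0387,-0.0038,-0.0002,-0.0005,-0.0001,
0.052,-0.0002,0.0387,-0.0038,-0.0002,-0.0005,-0.0001,
0.052,-0.0002,0.0387,-0.0038,-0.0002,-0.0005,-0.0001,
0.052,-0.0002,0.0387,-0.0038,-0.0002,-0.0005,-0.0001,
0.052,-0.0002,0.0388,-0.0038,-0.0002,-0.0005,-0.0001,
```

View pics/w6.png

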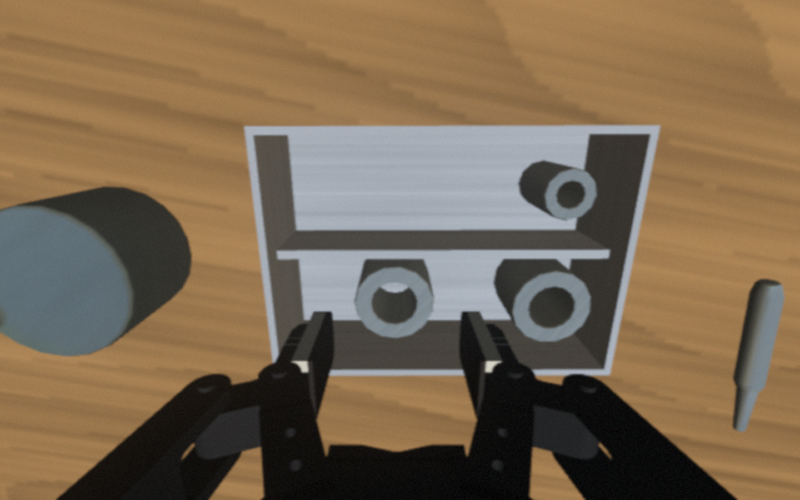

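Call:
apply_moves --moves '[0.052, 0, 0.01, -0.03, 0, 0, 0, 0.052, 0, 0.03, -0.025, 0, 0, 0, 0.06, 0, 0.04, 0, 0, 0, 0, 0.06, 0, 0.04, 0, 0, 0, 0, 0.06, 0, 0.041, 0, 0, 0, 0, 0.06, 0, 0.041, 0, 0, 0, 0, 0.06, 0, 0.041, 0, 0, 0, 0, 0.06, 0, 0.041, 0, 0, 0, 0]'

```text
clock: 7.88
position: [0.5279, -0.0013, 0.1268]
ee_rot: [-0.004, 0.995, 0.1, 0.015]
contact_force: [1.2, 0.4, -0.3]
width: 0.0604
```

Call:
apply_moves --moves '[0.06, 0, 0.041, 0, 0, 0, 0, 0.06, 0, 0.041, 0, 0, 0, 0, 0.06, 0, 0.041, 0, 0, 0, 0, 0.06, 0, 0.041, 0, 0, 0, 0, 0.06, 0, 0.041, 0, 0, 0, 0, 0.06, 0, 0.041, 0, 0, 0, 0, 0.06, 0, 0.041, 0, 0, 0, 0, 0.06, 0, 0.036, 0, 0, 0, 0]'

```text
clock: 8.55
position: [0.5921, -0.3257, 0.133]
ee_rot: [-0.002, 0.995, 0.099, 0.02]
contact_force: [0.5, -0.1, -0.4]
width: 0.0605
```

```bash
python3 - <<'E'
from h import *
plan([.581,-.332,.1],-79.25,jaw=.06)
E
```

```text
clk 8.55 pos [ 0.5921 -0.3257  0.133 ] jaw -78.67 w 0.0605 F [ 0.5 -0.1 -0.4] rows 8 need 0.86
0.06,-0.0017,0.0005,0.0041,0.0,-0.0051,0.0013,
0.06,-0.0017,0.0005,0.0041,0.0,-0.0051,0.0013,
0.06,-0.0016,0.0005,0.0041,0.0,-0.0051,0.0013,
0.06,-0.0016,0.0005,0.0041,0.0,-0.0051,0.0013,
0.06,-0.0016,0.0005,0.0041,0.0,-0.0051,0.0013,
0.06,-0.0016,0.0005,0.0041,0.0,-0.0051,0.0013,
0.06,-0.0016,0.0005,0.0041,0.0,-0.0051,0.0013,
0.06,-0.0015,0.0005,0.0041,0.0,-0.0051,0.0013,
```

Call:
apply_moves --moves '[0.06, -0.002, -0.004, 0.004, 0, -0.008, 0.002, 0.06, -0.003, -0.006, 0.004, 0, -0.008, 0.002, 0.06, -0.003, 0, 0.006, 0, -0.008, 0.002, 0.06, -0.002, 0, 0.01, 0, -0.008, 0.002, 0.06, -0.001, 0, 0.01, 0, -0.005, 0, 0.06, 0, 0, 0.01, 0, -0.003, 0, 0.06, 0, 0, 0, 0, 0, 0, 0.06, 0, 0, 0, 0, 0, 0]'

```text
clock: 9.22
position: [0.58, -0.3232, 0.0857]
ee_rot: [0.003, 0.996, 0.093, 0.0]
contact_force: [0.6, 0.9, -0.1]
width: 0.0604
```

```bash
python3 - <<'E'
from h import *
d=snap("wrist","w7"); plan([.581,-.332,.01],-79.25,jaw=.06)
W=cloud(d).reshape(-1,3); t=W[(W[:,2]>.032)&(W[:,2]<.040)&(abs(W[:,0]-.58)<.025)&(abs(W[:,1]+.333)<.025)]; print(len(t),t.mean(0),(t.max(0)+t.min(0))/2,t.max(0)-t.min(0))
E
```

```text
clk 9.27 pos [ 0.5798 -0.3229  0.0855] jaw -79.39 w 0.0601 F [ 0.   0.5 -0.1] rows 8 need 1.86
0.06,-0.0001,0.0011,0.0094,0.0006,0.0001,-0.0003,
0.06,-0.0001,0.0011,0.0094,0.0006,0.0001,-0.0003,
0.06,-0.0001,0.0011,0.0094,0.0006,0.0001,-0.0003,
0.06,-0.0001,0.0011,0.0094,0.0006,0.0001,-0.0003,
0.06,-0.0001,0.0011,0.0094,0.0006,0.0001,-0.0003,
0.06,-0.0001,0.0011,0.0094,0.0006,0.0001,-0.0003,
0.06,-0.0001,0.0011,0.0094,0.0006,0.0001,-0.0003,
0.06,-0.0001,0.0011,0.0094,0.0006,0.0001,-0.0003,
609 [ 0.58146603 -0.33286537  0.03587121] [ 0.5809666  -0.33320593  0.03521247] [0.02122184 0.02180809 0.00613279]
```

View pics/w7.png

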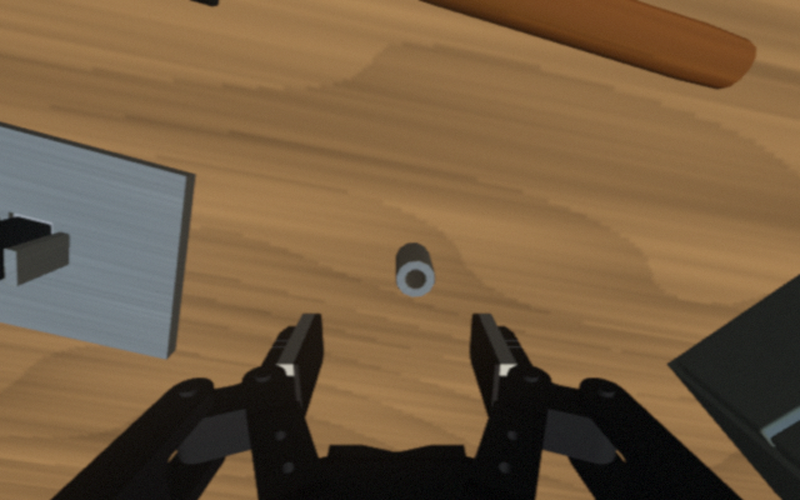

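Call:
apply_moves --moves '[0.06, 0, 0.006, 0.005, 0, 0, 0, 0.06, 0, 0.004, 0.012, 0, 0, 0, 0.06, 0, 0.001, 0.015, 0, 0, 0, 0.06, 0, 0, 0.015, 0, 0, 0, 0.06, 0, 0, 0.012, 0, 0, 0, 0.06, 0, 0, 0.008, 0, 0, 0, 0.06, 0, 0, 0, 0, 0, 0, 0.06, 0, 0, 0, 0, 0, 0]'

```text
clock: 9.93
position: [0.5845, -0.3381, 0.0144]
ee_rot: [0.005, 0.996, 0.093, 0.002]
contact_force: [-0.4, 0.5, -0.7]
width: 0.0599
```

```bash
python3 - <<'E'
from h import *
d=snap("wrist","w8"); plan([.582,-.333,.01],-79.25,jaw=.06)
W=cloud(d).reshape(-1,3); t=W[(W[:,2]>.032)&(W[:,2]<.040)&(abs(W[:,0]-.58)<.017)&(abs(W[:,1]+.333)<.017)]; print(len(t),t.mean(0),(t.max(0)+t.min(0))/2,t.max(0)-t.min(0))
E
```

```text
clk 9.98 pos [ 0.5844 -0.338   0.0144] jaw -79.36 w 0.0602 F [ 0.2 -0.5  0.1] rows 8 need 0.17
0.06,-0.0002,-0.0007,0.0005,0.0013,-0.0004,-0.0002,
0.06,-0.0002,-0.0007,0.0005,0.0013,-0.0004,-0.0002,
0.06,-0.0002,-0.0007,0.0005,0.0013,-0.0004,-0.0002,
0.06,-0.0002,-0.0007,0.0005,0.0013,-0.0004,-0.0002,
0.06,-0.0002,-0.0007,0.0005,0.0013,-0.0004,-0.0002,
0.06,-0.0002,-0.0007,0.0005,0.0013,-0.0004,-0.0002,
0.06,-0.0002,-0.0007,0.0006,0.0013,-0.0004,-0.0002,
0.06,-0.0002,-0.0007,0.0006,0.0013,-0.0004,-0.0002,
1341 [ 0.58195516 -0.33290948  0.03577605] [ 0.58107856 -0.3330787   0.0352585 ] [0.0220472  0.02164604 0.00651371]
```

View pics/w8.png

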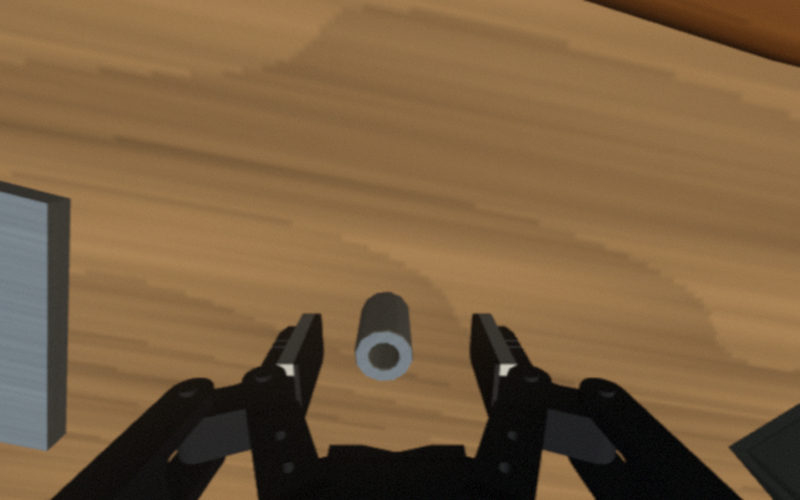

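Call:
apply_moves --moves '[0.06, -0.001, -0.003, 0, 0.006, 0, 0, 0.06, 0, -0.001, 0.003, 0.004, 0, 0, 0.06, 0, 0, 0, 0, 0, 0, 0.01, 0, 0, 0, 0, 0, 0, 0.01, 0, 0, 0, 0, 0, 0, 0.01, 0, 0, 0, 0, 0, 0, 0.01, 0, 0, 0, 0, 0, 0, 0.01, 0, 0, 0, 0, 0, 0]' --newtons 40

```text
clock: 10.65
position: [0.5847, -0.3353, 0.015]
ee_rot: [0.002, 0.996, 0.093, 0.004]
contact_force: [0.7, -0.1, -0.1]
width: 0.0207
```

```bash
python3 - <<'E'
from h import *
d=snap("wrist","w9"); plan([.516,.284,.12],-79.25,jaw=.01)
E
```

```text
clk 10.7 pos [ 0.5846 -0.3352  0.0149] jaw -79.34 w 0.0202 F [ 0.6 -0.  -1.1] rows 16 need 15.41
0.01,0.003,-0.0388,-0.0067,0.0002,-0.0005,-0.0001,
0.01,0.003,-0.0388,-0.0067,0.0002,-0.0005,-0.0001,
0.01,0.003,-0.0388,-0.0067,0.0002,-0.0005,-0.0001,
0.01,0.003,-0.0388,-0.0067,0.0002,-0.0005,-0.0001,
0.01,0.003,-0.0388,-0.0067,0.0002,-0.0005,-0.0001,
0.01,0.003,-0.0388,-0.0067,0.0002,-0.0005,-0.0001,
0.01,0.003,-0.0388,-0.0066,0.0002,-0.0005,-0.0001,
0.01,0.003,-0.0388,-0.0066,0.0002,-0.0005,-0.0001,
0.01,0.003,-0.0388,-0.0066,0.0002,-0.0005,-0.0001,
0.01,0.003,-0.0388,-0.0066,0.0002,-0.0005,-0.0001,
0.01,0.003,-0.0388,-0.0066,0.0002,-0.0005,-0.0001,
0.01,0.003,-0.0388,-0.0066,0.0002,-0.0005,-0.0001,
0.01,0.003,-0.0388,-0.0066,0.0002,-0.0005,-0.0001,
0.01,0.003,-0.0388,-0.0066,0.0002,-0.0005,-0.0001,
0.01,0.003,-0.0388,-0.0066,0.0002,-0.0005,-0.0001,
0.01,0.003,-0.0388,-0.0066,0.0002,-0.0005,-0.0001,
```

View pics/w9.png

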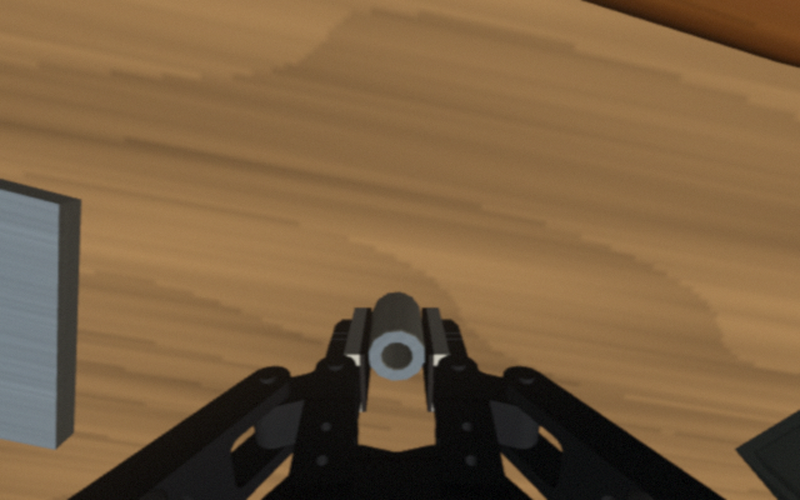

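Call:
apply_moves --moves '[0.01, 0, 0, -0.025, 0, 0, 0, 0.01, 0, 0, -0.038, 0, 0, 0, 0.01, 0, -0.015, -0.035, 0, 0, 0, 0.01, 0.002, -0.035, -0.01, 0, 0, 0, 0.01, 0.003, -0.041, 0, 0, 0, 0, 0.01, 0.003, -0.041, 0, 0, 0, 0, 0.01, 0.003, -0.041, 0, 0, 0, 0, 0.01, 0.003, -0.041, 0, 0, 0, 0]'

```text
clock: 11.37
position: [0.5598, -0.1257, 0.1252]
ee_rot: [0.004, 0.996, 0.087, 0.006]
contact_force: [0.9, -0.0, -0.3]
width: 0.0205
```

Call:
apply_moves --moves '[0.01, 0.004, -0.041, 0, 0.001, -0.001, 0, 0.01, 0.004, -0.041, 0, 0.001, -0.001, 0, 0.01, 0.004, -0.041, 0, 0.001, -0.001, 0, 0.01, 0.004, -0.041, 0, 0.001, -0.001, 0, 0.01, 0.004, -0.041, 0, 0.001, -0.001, 0, 0.01, 0.004, -0.041, 0, 0.001, -0.001, 0, 0.01, 0.004, -0.041, 0, 0.001, -0.001, 0, 0.01, 0.004, -0.036, 0, 0.001, -0.001, 0]'

```text
clock: 12.03
position: [0.5312, 0.2039, 0.1247]
ee_rot: [-0.0, 0.996, 0.086, 0.002]
contact_force: [1.9, 0.3, -1.6]
width: 0.0203
```

```bash
python3 - <<'E'
from h import *
plan([.516,.284,.11],-79.25,jaw=.01)
E
```

```text
clk 12.03 pos [0.5312 0.2039 0.1247] jaw -80.18 w 0.0203 F [ 1.9  0.3 -1.6] rows 8 need 2.02
0.01,-0.0002,-0.0102,0.0018,0.0,-0.0006,-0.002,
0.01,-0.0001,-0.0102,0.0018,0.0,-0.0006,-0.002,
0.01,-0.0001,-0.0102,0.0018,0.0,-0.0006,-0.002,
0.01,-0.0001,-0.0102,0.0018,0.0,-0.0006,-0.002,
0.01,-0.0001,-0.0102,0.0018,0.0,-0.0006,-0.002,
0.01,-0.0001,-0.0102,0.0018,0.0,-0.0006,-0.002,
0.01,-0.0,-0.0102,0.0018,0.0,-0.0006,-0.002,
0.01,-0.0,-0.0102,0.0018,0.0,-0.0006,-0.002,
```

Call:
apply_moves --moves '[0.01, 0, -0.028, 0.001, 0, -0.001, -0.004, 0.01, 0, -0.02, 0.002, 0, -0.001, -0.004, 0.01, 0, -0.012, 0.004, 0, -0.001, -0.004, 0.01, 0, -0.006, 0.005, 0, 0, -0.002, 0.01, 0, -0.002, 0.005, 0, 0, 0, 0.01, 0, 0, 0.003, 0, 0, 0, 0.01, 0, 0, 0, 0, 0, 0, 0.01, 0, 0, 0, 0, 0, 0]'

```text
clock: 12.7
position: [0.5161, 0.2815, 0.1026]
ee_rot: [-0.001, 0.995, 0.098, 0.001]
contact_force: [-0.3, -0.7, -0.5]
width: 0.0203
```

```bash
python3 - <<'E'
from h import *
snap("wrist","w10"); plan([.516,.284,.019],-79.25,jaw=.01)
E
```

```text
clk 12.75 pos [0.5161 0.2813 0.1026] jaw -78.81 w 0.0206 F [-0.3 -0.1 -0.1] rows 8 need 2.04
0.01,0.0,-0.0003,0.0104,-0.0002,-0.0001,0.001,
0.01,0.0,-0.0003,0.0104,-0.0002,-0.0001,0.001,
0.01,0.0,-0.0003,0.0104,-0.0002,-0.0001,0.001,
0.01,0.0,-0.0003,0.0104,-0.0002,-0.0001,0.001,
0.01,0.0,-0.0003,0.0104,-0.0002,-0.0001,0.001,
0.01,0.0,-0.0003,0.0104,-0.0002,-0.0001,0.001,
0.01,0.0,-0.0003,0.0104,-0.0002,-0.0001,0.001,
0.01,0.0,-0.0003,0.0104,-0.0002,-0.0001,0.001,
```

View pics/w10.png

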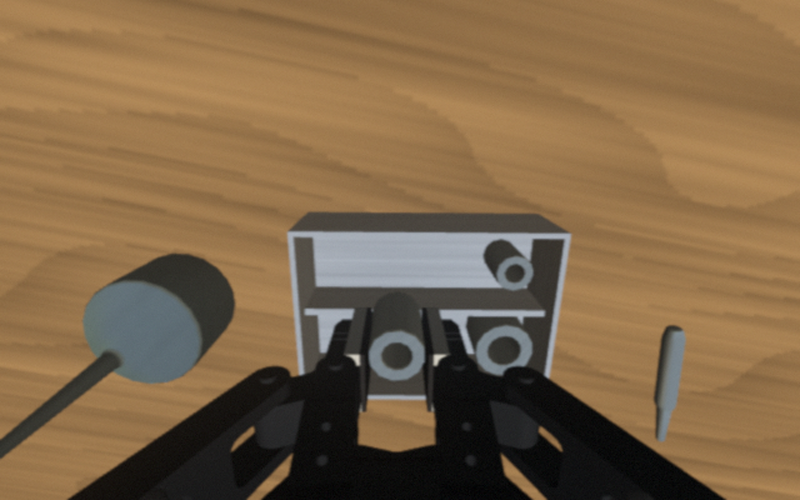

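```bash
python3 - <<'E'
from h import *
d=np.load("/tmp/w10.npz")
A=ray(d,288/1.25,232/1.25,.05);B=ray(d,571/1.25,234/1.25,.05);print(A,B,np.linalg.norm(A-B))
y=(A-B)/np.linalg.norm(A-B); x=np.array([y[1],-y[0],0]); c=(A+B)/2-.053*x
b=ray(d,397/1.25,356/1.25,.1237);g=ray(d,514.5/1.25,272/1.25,.04)
for n,p in(("held",b),("guide",g)): print(n,p,(p-c)@x,(p-c)@y)
print(c)
E
```

```text
[0.52860753 0.34282824 0.05      ] [0.55663816 0.19551303 0.05      ] 0.14995829298906152
held [0.51293286 0.28094832 0.1237    ] 0.026034827191769094 0.017119838185133907
guide [0.52694419 0.21468852 0.04      ] 0.027413727751695097 -0.05059114432562934
[0.49055699 0.25926372 0.05      ]
```

Call:
apply_moves --moves '[0.01, 0, -0.001, 0.008, 0, 0, 0.004, 0.01, 0, 0, 0.015, 0, 0, 0.003, 0.01, 0, 0, 0.018, 0, 0, 0, 0.01, 0, 0, 0.015, 0, 0, 0, 0.01, 0, 0, 0.009, 0, 0, 0, 0.01, 0, 0, 0.004, 0, 0, 0, 0.01, 0, 0, 0, 0, 0, 0, 0.01, 0, 0, 0, 0, 0, 0]'

```text
clock: 13.42
position: [0.5197, 0.278, 0.0312]
ee_rot: [-0.001, 0.996, 0.089, 0.003]
contact_force: [0.6, 0.5, -0.8]
width: 0.0205
```

```bash
python3 - <<'E'
from h import *
snap("wrist","w11"); plan([.516,.2815,.019],-79.25,jaw=.01)
E
```

```text
clk 13.47 pos [0.5198 0.2781 0.0314] jaw -79.74 w 0.0199 F [-0.2 -0.2 -1.5] rows 8 need 0.33
0.01,-0.0004,-0.0005,0.0015,-0.0002,-0.0008,-0.0011,
0.01,-0.0004,-0.0005,0.0015,-0.0002,-0.0008,-0.0011,
0.01,-0.0004,-0.0005,0.0015,-0.0002,-0.0008,-0.0011,
0.01,-0.0004,-0.0005,0.0015,-0.0002,-0.0008,-0.0011,
0.01,-0.0004,-0.0005,0.0015,-0.0002,-0.0008,-0.0011,
0.01,-0.0004,-0.0005,0.0015,-0.0002,-0.0008,-0.0011,
0.01,-0.0004,-0.0005,0.0015,-0.0002,-0.0008,-0.0011,
0.01,-0.0004,-0.0005,0.0015,-0.0002,-0.0008,-0.0011,
```

View pics/w11.png

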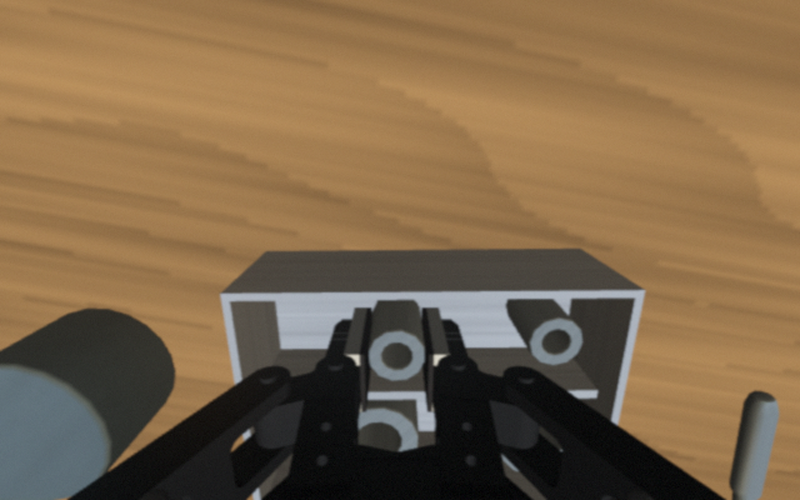

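Call:
apply_moves --moves '[0.01, -0.002, -0.001, 0.003, 0, -0.003, -0.004, 0.01, -0.001, 0, 0.004, 0, -0.002, -0.003, 0.01, 0, 0, 0.003, 0, 0, 0, 0.01, 0, 0, 0.002, 0, 0, 0, 0.01, 0, 0, 0.001, 0, 0, 0, 0.01, 0, 0, 0, 0, 0, 0, 0.01, 0, 0, 0, 0, 0, 0, 0.01, 0, 0, 0, 0, 0, 0]'

```text
clock: 14.13
position: [0.5184, 0.2797, 0.02]
ee_rot: [-0.002, 0.996, 0.093, 0.003]
contact_force: [-0.1, -0.2, -0.2]
width: 0.0208
```

Call:
apply_moves --moves '[0.01, 0, 0, 0.002, 0, 0, 0, 0.01, 0, 0, 0, 0, 0, 0, 0.04, 0, 0, 0, 0, 0, 0, 0.04, 0, 0, 0, 0, 0, 0, 0.04, 0, 0, 0, 0, 0, 0, 0.04, 0, 0, -0.01, 0, 0, 0, 0.04, 0, 0, -0.025, 0, 0, 0, 0.04, 0, 0, -0.035, 0, 0, 0]'

```text
clock: 14.8
position: [0.5137, 0.2776, 0.0845]
ee_rot: [0.0, 0.996, 0.093, -0.003]
contact_force: [-0.4, -0.2, 0.4]
width: 0.0403
```

```bash
python3 - <<'E'
from h import *
snap("wrist","w12"); plan([.56,-.111,.14],-5,jaw=.06)
E
```

```text
clk 14.85 pos [0.5184 0.2796 0.0927] jaw -79.27 w 0.0399 F [1.3 0.4 2.8] rows 11 need 10.61
0.06,-0.0029,0.0356,-0.0044,0.0002,-0.0007,-0.1178,
0.06,-0.007,0.035,-0.0044,0.0002,-0.0007,-0.1178,
0.06,-0.0111,0.0339,-0.0044,0.0002,-0.0007,-0.1178,
0.06,-0.015,0.0324,-0.0044,0.0002,-0.0007,-0.1178,
0.06,-0.0187,0.0304,-0.0044,0.0002,-0.0007,-0.1178,
0.06,-0.0222,0.028,-0.0044,0.0002,-0.0007,-0.1178,
0.06,-0.0253,0.0252,-0.0044,0.0002,-0.0007,-0.1178,
0.06,-0.0281,0.022,-0.0044,0.0002,-0.0007,-0.1178,
0.06,-0.0305,0.0186,-0.0044,0.0002,-0.0007,-0.1178,
0.06,-0.0325,0.0149,-0.0043,0.0002,-0.0007,-0.1178,
0.06,-0.034,0.0109,-0.0043,0.0002,-0.0007,-0.1178,
```

View pics/w12.png

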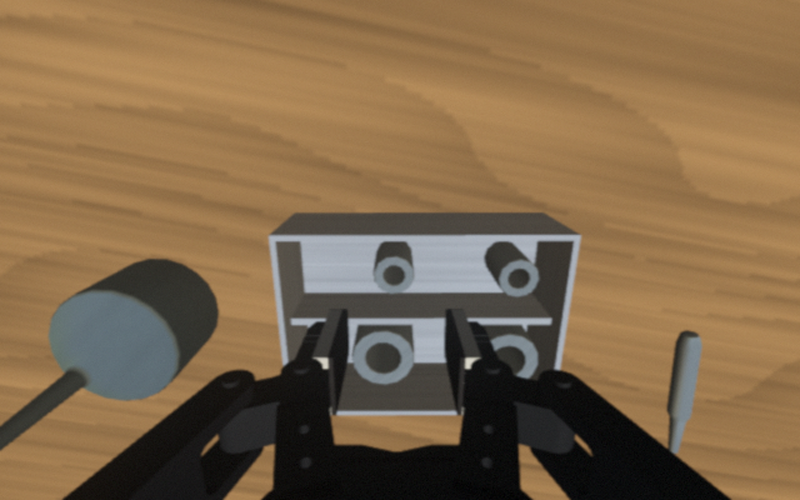

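Call:
apply_moves --moves '[0.06, -0.003, 0.033, -0.02, 0, 0, -0.118, 0.06, -0.007, 0.035, -0.01, 0, 0, -0.118, 0.06, -0.011, 0.034, -0.005, 0, 0, -0.118, 0.06, -0.015, 0.032, 0, 0, 0, -0.118, 0.06, -0.019, 0.03, 0, 0, 0, -0.118, 0.06, -0.022, 0.028, 0, 0, 0, -0.118, 0.06, -0.025, 0.025, 0, 0, 0, -0.118, 0.06, -0.028, 0.022, 0, 0, 0, -0.118]'

```text
clock: 15.52
position: [0.5554, 0.0074, 0.1392]
ee_rot: [0.004, 0.84, 0.543, 0.015]
contact_force: [-0.2, 0.3, 0.3]
width: 0.0599
```

```bash
python3 - <<'E'
from h import *
plan([.56,-.111,.14],-5,jaw=.06)
E
```

```text
clk 15.52 pos [0.5554 0.0074 0.1392] jaw -24.21 w 0.0599 F [-0.2  0.3  0.3] rows 8 need 2.89
0.06,-0.0133,0.0066,-0.0002,0.0032,-0.0022,-0.0419,
0.06,-0.0135,0.006,-0.0002,0.0032,-0.0022,-0.0419,
0.06,-0.0138,0.0055,-0.0002,0.0032,-0.0022,-0.0419,
0.06,-0.014,0.0049,-0.0002,0.0032,-0.0022,-0.0419,
0.06,-0.0142,0.0043,-0.0002,0.0032,-0.0022,-0.0419,
0.06,-0.0143,0.0037,-0.0002,0.0032,-0.0022,-0.0419,
0.06,-0.0145,0.0031,-0.0002,0.0032,-0.0022,-0.0419,
0.06,-0.0146,0.0025,-0.0001,0.0032,-0.0022,-0.0419,
```

Call:
apply_moves --moves '[0.06, -0.026, 0.012, 0, 0.005, -0.003, -0.08, 0.06, -0.025, 0.008, 0, 0.005, -0.003, -0.08, 0.06, -0.02, 0.006, 0, 0.004, -0.003, -0.06, 0.06, -0.015, 0.003, 0, 0.004, -0.003, -0.04, 0.06, -0.008, 0.001, 0, 0.004, -0.003, -0.02, 0.06, -0.004, 0, 0, 0.002, -0.002, -0.01, 0.06, 0, 0, 0, 0, 0, 0, 0.06, 0, 0, 0, 0, 0, 0]'

```text
clock: 16.18
position: [0.5571, -0.1103, 0.1444]
ee_rot: [0.006, 0.749, 0.662, 0.002]
contact_force: [0.9, -0.2, -0.2]
width: 0.06
```

```bash
python3 - <<'E'
from h import *
snap("wrist","w13"); plan([.56,-.111,.1],-5,jaw=.06)
E
```

```text
clk 16.23 pos [ 0.5571 -0.1101  0.1445] jaw -7.05 w 0.0598 F [-0.2 -0.3  0.1] rows 8 need 1.09
0.06,-0.0,0.0003,0.0056,0.0015,0.0007,-0.0045,
0.06,-0.0,0.0003,0.0056,0.0015,0.0007,-0.0045,
0.06,-0.0001,0.0003,0.0056,0.0015,0.0007,-0.0045,
0.06,-0.0001,0.0003,0.0056,0.0015,0.0007,-0.0045,
0.06,-0.0001,0.0003,0.0056,0.0015,0.0007,-0.0045,
0.06,-0.0001,0.0003,0.0056,0.0015,0.0007,-0.0045,
0.06,-0.0001,0.0004,0.0056,0.0015,0.0007,-0.0045,
0.06,-0.0001,0.0004,0.0056,0.0015,0.0007,-0.0045,
```

View pics/w13.png

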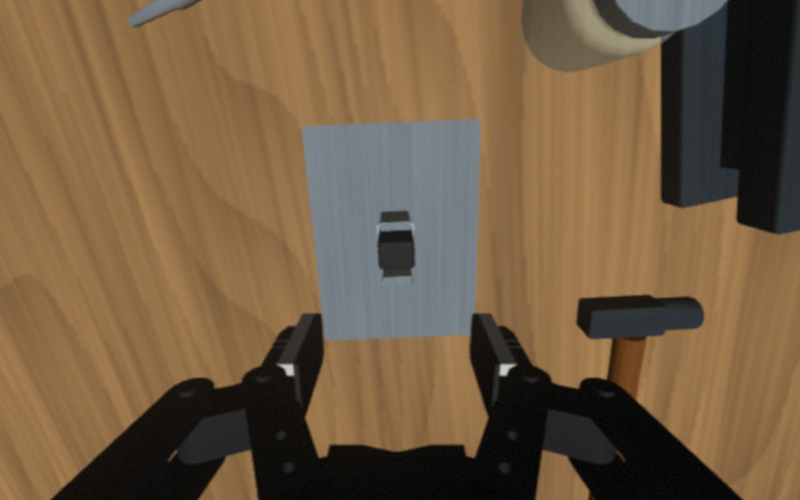

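```bash
python3 - <<'E'
from h import *
d=np.load("/tmp/w13.npz"); print("cam",-d["R"].T@d["t"])
P=np.array([ray(d,u/1.25,v/1.25,.013) for u,v in[(303,126),(480,120),(473,335),(324,341)]]);print(P,P.mean(0))
print([np.linalg.norm(P[i]-P[(i+1)%4]) for i in range(4)])
for i,j in((3,0),(2,1)): v=P[j]-P[i]; print("yaw",np.rad2deg(np.arctan2(v[1],v[0]))-90)
W=cloud(d); w=W.reshape(-1,3); r=np.linalg.norm(w[:,:2]-[.559,-.111],axis=1)<.04
t=w[r&(w[:,2]>.045)&(w[:,2]<.053)]; print(len(t),t.mean(0),t.min(0),t.max(0))
m=((W[...,2]>.044)&(W[...,2]<.054)&(np.linalg.norm(W[...,:2]-[.559,-.111],axis=-1)<.04)).astype(np.uint8)
n,l,s,c=cv2.connectedComponentsWithStats(m); print(s,c*1.25)
im=d["image"][160:235,290:345,::-1]; cv2.imwrite("pics/k.png",cv2.resize(im,None,fx=8,fy=8,interpolation=cv2.INTER_CUBIC))
E
```

```text
cam [ 0.56288542 -0.03067088  0.28702459]
[[ 0.50289603 -0.02383376  0.013     ]
 [ 0.62270723 -0.03486747  0.013     ]
 [ 0.60791603 -0.20022649  0.013     ]
 [ 0.48655818 -0.1899406   0.013     ]] [ 0.55501937 -0.11221708  0.013     ]
[np.float64(0.12031818320161755), np.float64(0.16601922535660996), np.float64(0.1217929757380164), np.float64(0.16690838884015316)]
yaw -5.617403073990232
yaw -5.111445823909349
1026 [ 0.55483768 -0.10993059  0.04848381] [ 0.54247979 -0.13281931  0.04500176] [ 0.56720624 -0.0884022   0.05146712]
[[     0      0    640    400 254945]
 [   303    176     25      9    193]
 [   302    190     29     25    686]
 [   306    219     23      9    176]] [[399.39283963 249.36388241]
 [393.9119171  224.97409326]
 [395.15123907 252.7569242 ]
 [395.98721591 279.05539773]]
```

View pics/k.png

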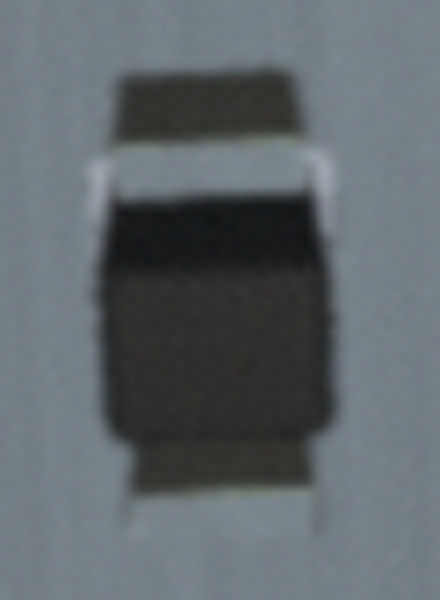

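Call:
apply_moves --moves '[0.06, 0, -0.001, 0.005, 0.005, 0.003, -0.012, 0.06, 0, 0, 0.015, 0.005, 0.002, -0.01, 0.06, 0, 0, 0.022, 0.003, 0, -0.008, 0.06, 0, 0, 0.022, 0, 0, 0, 0.06, 0, 0, 0.015, 0, 0, 0, 0.06, 0, 0, 0.008, 0, 0, 0, 0.06, 0, 0, 0, 0, 0, 0, 0.06, 0, 0, 0, 0, 0, 0]'

```text
clock: 16.9
position: [0.5569, -0.1034, 0.0547]
ee_rot: [-0.0, 0.735, 0.678, 0.001]
contact_force: [-0.0, -0.3, 0.6]
width: 0.0598
```

```bash
python3 - <<'E'
from h import *
d=snap("wrist","w14"); plan([.556,-.1095,.02],-5.3,jaw=.06)
W=cloud(d)
m=((W[...,2]>.044)&(W[...,2]<.054)&(np.linalg.norm(W[...,:2]-[.556,-.111],axis=-1)<.04)).astype(np.uint8)
n,l,s,c=cv2.connectedComponentsWithStats(m); print(s,c*1.25)
E
```

```text
clk 16.95 pos [ 0.5568 -0.1034  0.0549] jaw -4.7 w 0.0601 F [-0.5  0.  -0.3] rows 8 need 0.86
0.06,-0.0008,-0.0,0.0044,0.0001,-0.0003,0.0013,
0.06,-0.0008,-0.0,0.0044,0.0001,-0.0003,0.0013,
0.06,-0.0008,-0.0,0.0044,0.0001,-0.0003,0.0013,
0.06,-0.0008,-0.0,0.0044,0.0001,-0.0003,0.0013,
0.06,-0.0008,-0.0,0.0044,0.0001,-0.0003,0.0013,
0.06,-0.0008,-0.0,0.0044,0.0001,-0.0003,0.0013,
0.06,-0.0008,-0.0,0.0044,0.0001,-0.0003,0.0013,
0.06,-0.0008,-0.0,0.0044,0.0001,-0.0003,0.0013,
[[     0      0    640    400 253637]
 [   302    227     37     13    453]
 [   298    247     44     36   1508]
 [   302    287     35     13    402]] [[399.37358311 248.62828077]
 [399.94481236 291.64183223]
 [399.45623342 330.92921088]
 [399.3221393  366.94962687]]
```

View pics/w14.png

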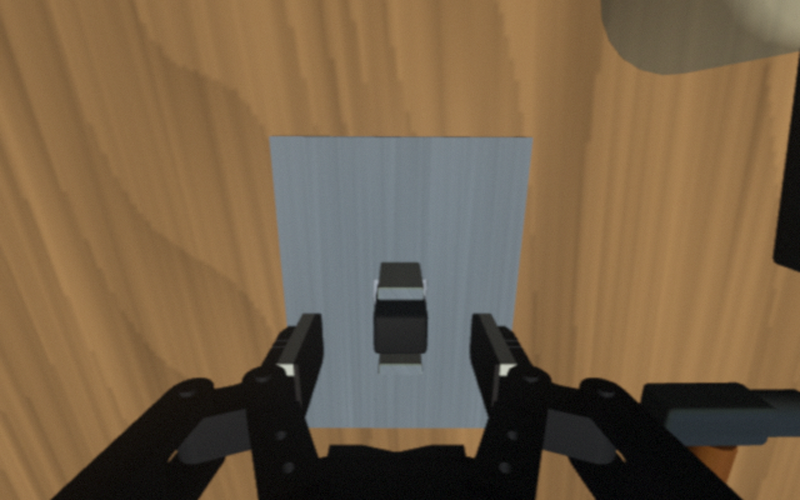

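Call:
apply_moves --moves '[0.06, -0.004, 0, 0.003, 0, 0, 0.002, 0.06, -0.002, 0, 0.008, 0, 0, 0.002, 0.06, 0, 0, 0.012, 0, 0, 0, 0.06, 0, 0, 0.008, 0, 0, 0, 0.06, 0, 0, 0.002, 0, 0, 0, 0.06, 0, 0, 0, 0, 0, 0, 0.06, 0, 0, 0, 0, 0, 0, 0.06, 0, 0, 0, 0, 0, 0]'

```text
clock: 17.62
position: [0.5602, -0.1117, 0.0239]
ee_rot: [0.004, 0.737, 0.676, 0.003]
contact_force: [-0.2, 1.0, 0.7]
width: 0.0602
```

```bash
python3 - <<'E'
from h import *
d=snap("wrist","w15"); plan([.556,-.1095,.02],-5.,jaw=.06)
E
```

```text
clk 17.67 pos [ 0.5603 -0.1118  0.024 ] jaw -4.95 w 0.0601 F [-0.5  0.4 -0.7] rows 8 need 0.15
0.06,0.0002,-0.0006,0.0005,0.0014,0.0001,0.0001,
0.06,0.0002,-0.0006,0.0005,0.0014,0.0001,0.0001,
0.06,0.0002,-0.0006,0.0005,0.0014,0.0001,0.0001,
0.06,0.0002,-0.0006,0.0005,0.0014,0.0001,0.0001,
0.06,0.0002,-0.0006,0.0005,0.0014,0.0001,0.0001,
0.06,0.0002,-0.0006,0.0005,0.0014,0.0001,0.0001,
0.06,0.0002,-0.0006,0.0005,0.0014,0.0001,0.0001,
0.06,0.0002,-0.0006,0.0005,0.0014,0.0001,0.0001,
```

View pics/w15.png

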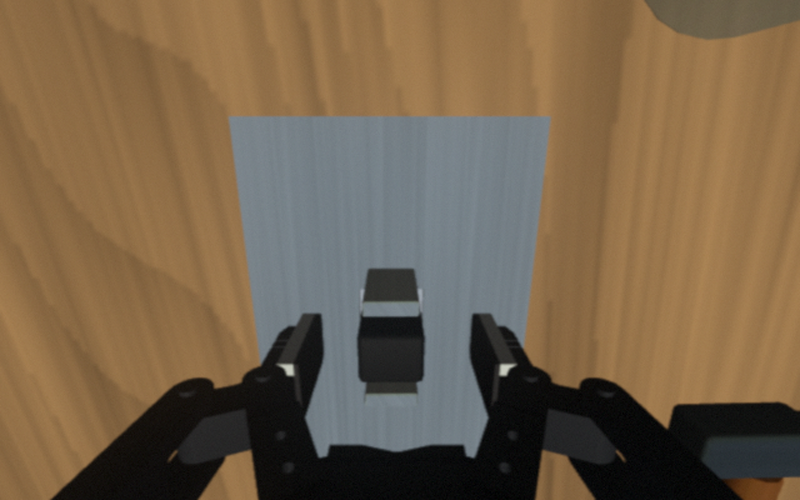

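Call:
apply_moves --moves '[0.06, 0, -0.002, 0.001, 0.006, 0, 0, 0.06, 0, -0.001, 0.002, 0.004, 0, 0, 0.06, 0, 0, 0, 0.001, 0, 0, 0.01, 0, 0, 0, 0, 0, 0, 0.01, 0, 0, 0, 0, 0, 0, 0.01, 0, 0, 0, 0, 0, 0, 0.01, 0, 0, 0, 0, 0, 0, 0.01, 0, 0, 0, 0, 0, 0]' --newtons 80

```text
clock: 18.33
position: [0.5581, -0.1117, 0.0223]
ee_rot: [0.001, 0.737, 0.676, 0.0]
contact_force: [0.1, -0.1, -0.8]
width: 0.0227
```

```bash
python3 - <<'E'
from h import *
d=snap("wrist","w16"); plan([.5575,-.1118,.13],-4.9,jaw=.01)
E
```

```text
clk 18.38 pos [ 0.5581 -0.1117  0.0223] jaw -4.94 w 0.0226 F [ 0.7  0.1 -0. ] rows 8 need 2.63
0.01,-0.0,-0.0001,-0.0135,0.0002,0.0001,-0.0001,
0.01,-0.0,-0.0001,-0.0135,0.0002,0.0001,-0.0001,
0.01,-0.0,-0.0001,-0.0135,0.0002,0.0001,-0.0001,
0.01,-0.0,-0.0001,-0.0135,0.0002,0.0001,-0.0001,
0.01,-0.0,-0.0001,-0.0135,0.0002,0.0001,-0.0001,
0.01,-0.0,-0.0001,-0.0135,0.0002,0.0001,-0.0001,
0.01,-0.0,-0.0001,-0.0135,0.0002,0.0001,-0.0001,
0.01,-0.0,-0.0001,-0.0135,0.0002,0.0001,-0.0001,
```

View pics/w16.png

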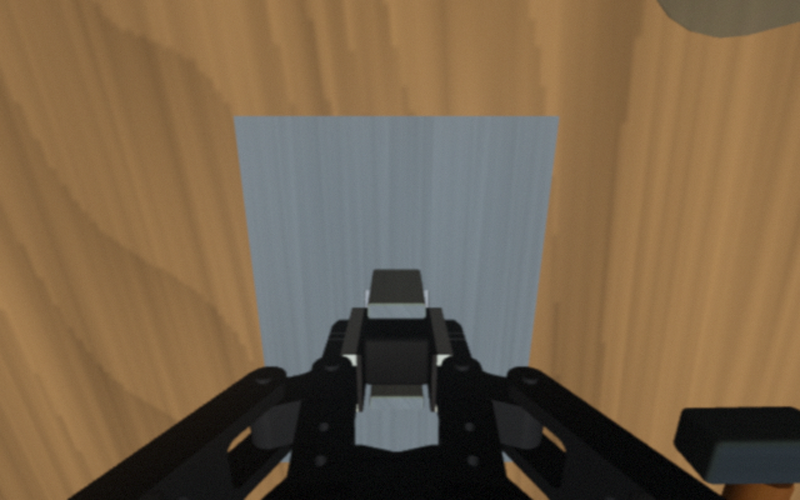

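Call:
apply_moves --moves '[0.01, 0, 0, -0.008, 0, 0, 0, 0.01, 0, 0, -0.016, 0, 0, 0, 0.01, 0, 0, -0.022, 0, 0, 0, 0.01, 0, 0, -0.022, 0, 0, 0, 0.01, 0.003, 0, -0.02, 0, 0, 0, 0.01, 0.01, 0, -0.012, 0, 0, 0, 0.01, 0.018, -0.002, -0.004, 0, 0, 0, 0.01, 0.024, -0.003, 0, 0, 0, 0.01]'

```text
clock: 19.05
position: [0.5519, -0.0576, 0.1262]
ee_rot: [-0.006, 0.742, 0.67, -0.005]
contact_force: [-0.5, 0.6, -4.5]
width: 0.0222
```

```bash
python3 - <<'E'
from h import *
d=snap("side","s17"); plan([.4936,.259,.13],10.75,jaw=.01,lin=.035)
E
```

```text
clk 19.1 pos [ 0.5506 -0.0517  0.1258] jaw -5.78 w 0.0225 F [ 0.1  4.7 -5.7] rows 10 need 9.03
0.01,0.0303,-0.0088,-0.0001,-0.0017,-0.0009,-0.0289,
0.01,0.0306,-0.0079,-0.0001,-0.0017,-0.0009,-0.0289,
0.01,0.0308,-0.007,-0.0002,-0.0017,-0.0009,-0.0289,
0.01,0.031,-0.0062,-0.0002,-0.0017,-0.0009,-0.0289,
0.01,0.0312,-0.0053,-0.0002,-0.0017,-0.0009,-0.0289,
0.01,0.0313,-0.0044,-0.0003,-0.0017,-0.0009,-0.0289,
0.01,0.0314,-0.0035,-0.0003,-0.0017,-0.0009,-0.0289,
0.01,0.0315,-0.0025,-0.0003,-0.0017,-0.0009,-0.0289,
0.01,0.0315,-0.0016,-0.0004,-0.0017,-0.0009,-0.0289,
0.01,0.0316,-0.0007,-0.0004,-0.0017,-0.0009,-0.0289,
```

View pics/s17.png

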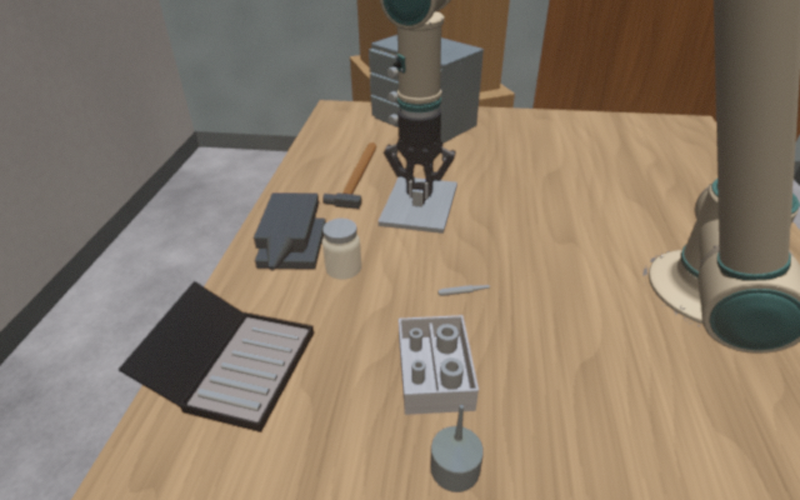

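Call:
apply_moves --moves '[0.01, 0.028, -0.008, -0.001, -0.002, -0.001, -0.03, 0.01, 0.03, -0.008, -0.001, -0.002, -0.001, -0.03, 0.01, 0.032, -0.007, -0.001, -0.002, -0.001, -0.03, 0.01, 0.032, -0.006, -0.001, -0.002, -0.001, -0.03, 0.01, 0.032, -0.005, 0, -0.002, -0.001, -0.03, 0.01, 0.032, -0.004, 0, -0.002, -0.001, -0.03, 0.01, 0.028, -0.003, 0, -0.002, -0.001, -0.03, 0.01, 0.024, -0.002, 0, -0.002, -0.001, -0.02]'

```text
clock: 19.77
position: [0.4994, 0.1922, 0.1275]
ee_rot: [-0.003, 0.658, 0.753, -0.005]
contact_force: [1.5, -0.9, -5.7]
width: 0.0225
```

```bash
python3 - <<'E'
from h import *
plan([.4936,.259,.13],10.75,jaw=.01,lin=.035)
E
```

```text
clk 19.77 pos [0.4994 0.1922 0.1275] jaw 7.75 w 0.0225 F [ 1.5 -0.9 -5.7] rows 8 need 1.92
0.01,0.0084,0.0004,-0.0003,-0.0015,0.0002,-0.0065,
0.01,0.0084,0.0005,-0.0003,-0.0015,0.0002,-0.0065,
0.01,0.0084,0.0005,-0.0003,-0.0015,0.0002,-0.0065,
0.01,0.0084,0.0006,-0.0003,-0.0015,0.0002,-0.0065,
0.01,0.0084,0.0006,-0.0003,-0.0015,0.0002,-0.0065,
0.01,0.0084,0.0007,-0.0003,-0.0015,0.0002,-0.0065,
0.01,0.0083,0.0007,-0.0003,-0.0015,0.0002,-0.0065,
0.01,0.0083,0.0008,-0.0003,-0.0015,0.0002,-0.0065,
```

Call:
apply_moves --moves '[0.01, 0.02, 0.001, 0, -0.003, 0, -0.014, 0.01, 0.015, 0.001, 0, -0.003, 0, -0.012, 0.01, 0.009, 0.001, 0, -0.002, 0, -0.01, 0.01, 0.005, 0.001, 0, -0.002, 0, -0.006, 0.01, 0.002, 0.001, 0, -0.001, 0, -0.004, 0.01, 0, 0, 0, 0, 0, 0, 0.01, 0, 0, 0, 0, 0, 0, 0.01, 0, 0, 0, 0, 0, 0]'

```text
clock: 20.43
position: [0.4898, 0.2481, 0.1242]
ee_rot: [-0.003, 0.636, 0.771, -0.005]
contact_force: [-0.1, 0.8, -5.0]
width: 0.0226
```

```bash
python3 - <<'E'
from h import *
snap("wrist","w18"); snap("side","s18",(260,150,420,350)); plan([.4936,.259,.09],10.75,jaw=.01,lin=.035)
E
```

```text
clk 20.53 pos [0.4898 0.248  0.1242] jaw 10.94 w 0.023 F [ 0.1 -0.6 -4.7] rows 8 need 1.03
0.01,0.0013,0.0008,0.0043,-0.0015,0.0003,0.0004,
0.01,0.0013,0.0008,0.0043,-0.0015,0.0003,0.0004,
0.01,0.0013,0.0008,0.0043,-0.0015,0.0003,0.0004,
0.01,0.0013,0.0008,0.0043,-0.0015,0.0003,0.0004,
0.01,0.0013,0.0007,0.0043,-0.0015,0.0003,0.0004,
0.01,0.0013,0.0007,0.0043,-0.0015,0.0003,0.0004,
0.01,0.0013,0.0007,0.0043,-0.0015,0.0003,0.0004,
0.01,0.0013,0.0007,0.0043,-0.0015,0.0003,0.0004,
```

View pics/w18.png

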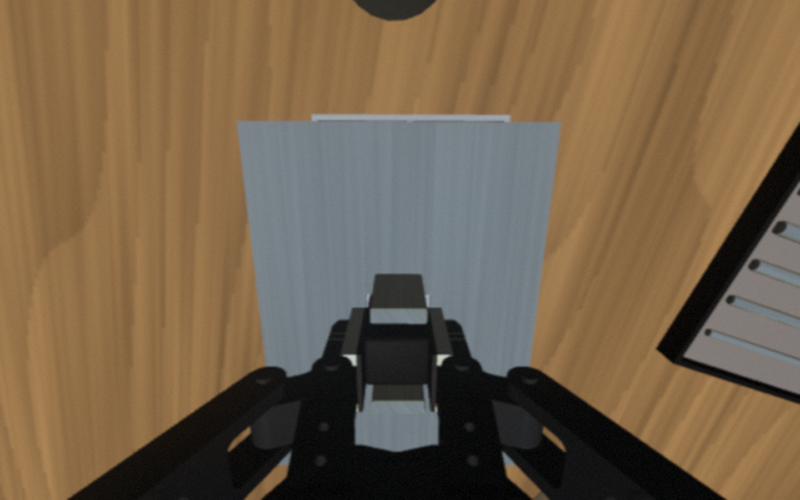

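View pics/s18.png

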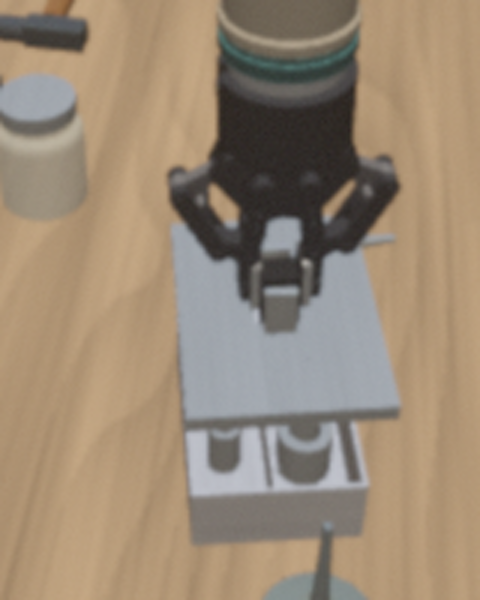

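```bash
python3 - <<'E'
from h import *
d=np.load("/tmp/w18.npz")
f=lambda u,v,z: ray(d,u/1.25,v/1.25,z)
zl=.1242-.0223+.013
T=[f(312,115,.05),f(510,115,.05)];L=[f(238,122,zl),f(559.5,122,zl)]
for E,off in((T,.075),(L,.083)):
    v=E[1]-E[0]; n=np.linalg.norm(v); v/=n; y=np.array([-v[1],v[0],0]); print(n,np.rad2deg(np.arctan2(v[1],v[0])),"centre",(E[0]+E[1])/2-y*off)
E
python3 - <<'E'
import cv2;im=cv2.imread('pics/w18.png');cv2.imwrite('pics/w18z.png',cv2.resize(im[90:150,220:580],None,fx=2.2,fy=2.2,interpolation=cv2.INTER_CUBIC))
E
```

```text
0.10576678404423248 10.911606177719458 centre [0.49170521 0.25950908 0.05      ]
0.12112028594750474 10.924862584880435 centre [0.48795457 0.24633908 0.1149    ]
```

View pics/w18z.png

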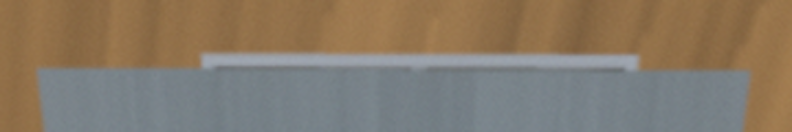

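Call:
apply_moves --moves '[0.01, 0.005, 0.003, 0, -0.004, 0, 0.001, 0.01, 0.003, 0.002, 0.003, -0.004, 0, 0.001, 0.01, 0.001, 0.001, 0.008, -0.003, 0, 0, 0.01, 0, 0, 0.008, 0, 0, 0, 0.01, 0, 0, 0.006, 0, 0, 0, 0.01, 0, 0, 0.002, 0, 0, 0, 0.01, 0, 0, 0, 0, 0, 0, 0.01, 0, 0, 0, 0, 0, 0]'

```text
clock: 21.2
position: [0.4944, 0.2573, 0.0933]
ee_rot: [0.001, 0.638, 0.77, -0.002]
contact_force: [-0.6, -0.5, -5.0]
width: 0.0228
```

```bash
python3 - <<'E'
from h import *
snap("wrist","w19"); plan([.4936,.260,.066],10.75,jaw=.01,lin=.035)
im=cv2.imread('pics/w19.png');cv2.imwrite('pics/w19z.png',cv2.resize(im[70:200,210:590],None,fx=2.1,fy=2.1,interpolation=cv2.INTER_CUBIC))
E
```

```text
clk 21.25 pos [0.4944 0.2572 0.0934] jaw 10.68 w 0.0227 F [-0.4 -0.6 -5.5] rows 8 need 0.79
0.01,0.0004,-0.0,0.0034,-0.0002,0.0004,-0.0002,
0.01,0.0004,-0.0,0.0034,-0.0002,0.0004,-0.0002,
0.01,0.0004,-0.0,0.0034,-0.0002,0.0004,-0.0002,
0.01,0.0004,-0.0,0.0034,-0.0002,0.0004,-0.0002,
0.01,0.0004,-0.0,0.0034,-0.0002,0.0004,-0.0002,
0.01,0.0004,-0.0,0.0034,-0.0002,0.0004,-0.0002,
0.01,0.0004,-0.0,0.0034,-0.0002,0.0004,-0.0002,
0.01,0.0004,-0.0,0.0034,-0.0002,0.0004,-0.0002,
```

View pics/w19z.png

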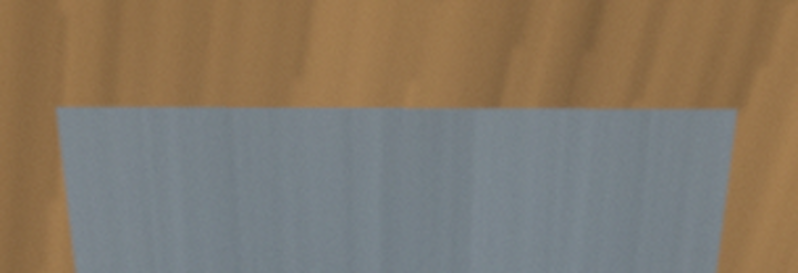

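```bash
python3 - <<'E'
from h import *
d=np.load("/tmp/w19.npz")
f=lambda u,v,z: ray(d,u/1.25,v/1.25,z)
zl=.0933-.0223+.013
L=[f(237.1,121,zl),f(561.4,121.9,zl)]
for E,off in((L,.083),):
    v=E[1]-E[0]; n=np.linalg.norm(v); v/=n; y=np.array([-v[1],v[0],0]); print(n,np.rad2deg(np.arctan2(v[1],v[0])),"centre",(E[0]+E[1])/2-y*off)
E
```

```text
0.12210863994505261 10.500622955102834 centre [0.49286307 0.25580512 0.084     ]
```

Call:
apply_moves --moves '[0.01, 0.002, 0, 0, 0, 0.002, 0, 0.01, 0.001, 0, 0.003, 0, 0.001, 0, 0.01, 0, 0, 0.005, 0, 0, 0, 0.01, 0, 0, 0.004, 0, 0, 0, 0.01, 0, 0, 0.003, 0, 0, 0, 0.01, 0, 0, 0, 0, 0, 0, 0.01, 0, 0, 0, 0, 0, 0, 0.01, 0, 0, 0, 0, 0, 0]'

```text
clock: 21.92
position: [0.4944, 0.2607, 0.0775]
ee_rot: [-0.0, 0.638, 0.77, 0.0]
contact_force: [0.0, 0.7, -5.1]
width: 0.0225
```

```bash
python3 - <<'E'
from h import *
d=snap("wrist","w20"); snap("side","s20",(280,200,400,350)); plan([.4936,.260,.066],10.75,jaw=.01,lin=.035)
# subpixel edges: lid top edge & side corners via colour mask
hsv=cv2.cvtColor(d["image"],cv2.COLOR_RGB2HSV); m=((hsv[...,1]<70)&(hsv[...,2]>80)).astype(np.uint8); m[190:]=0
n,l,s,c=cv2.connectedComponentsWithStats(m); print(s[1:][s[1:,4]>500])
im=cv2.imread('pics/w20.png');cv2.imwrite('pics/w20z.png',cv2.resize(im[70:200,210:590],None,fx=2.1,fy=2.1,interpolation=cv2.INTER_CUBIC))
E
```

```text
clk 22.02 pos [0.4945 0.2608 0.0777] jaw 10.68 w 0.0227 F [-0.1  0.4 -5.8] rows 8 need 0.34
0.01,-0.0001,-0.0001,0.0015,0.0001,-0.0001,-0.0002,
0.01,-0.0001,-0.0001,0.0015,0.0001,-0.0001,-0.0002,
0.01,-0.0001,-0.0001,0.0015,0.0001,-0.0001,-0.0002,
0.01,-0.0001,-0.0001,0.0015,0.0001,-0.0001,-0.0002,
0.01,-0.0001,-0.0001,0.0015,0.0001,-0.0001,-0.0002,
0.01,-0.0001,-0.0001,0.0015,0.0001,-0.0001,-0.0002,
0.01,-0.0001,-0.0001,0.0015,0.0001,-0.0001,-0.0002,
0.01,-0.0001,-0.0001,0.0015,0.0001,-0.0001,-0.0002,
[[  189    96   260    94 23142]]
```

View pics/w20z.png

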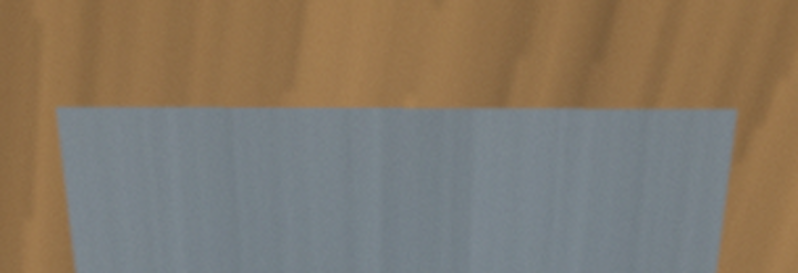

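View pics/s20.png

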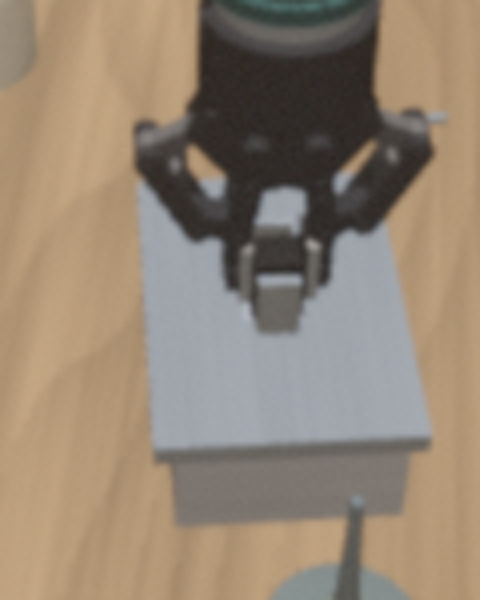

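Call:
apply_moves --moves '[0.01, -0.001, -0.001, 0, 0, 0, 0, 0.01, 0, 0, 0.002, 0, 0, 0, 0.01, 0, 0, 0.002, 0, 0, 0, 0.01, 0, 0, 0.002, 0, 0, 0, 0.01, 0, 0, 0.001, 0, 0, 0, 0.01, 0, 0, 0, 0, 0, 0, 0.01, 0, 0, 0, 0, 0, 0, 0.01, 0, 0, 0, 0, 0, 0]'

```text
clock: 22.68
position: [0.494, 0.2596, 0.0705]
ee_rot: [0.0, 0.638, 0.77, 0.001]
contact_force: [0.2, 0.4, -4.5]
width: 0.0226
```

```bash
python3 - <<'E'
from h import *
plan([.4936,.260,.066],10.75,jaw=.01,lin=.035)
E
```

```text
clk 22.68 pos [0.494  0.2596 0.0705] jaw 10.67 w 0.0226 F [ 0.2  0.4 -4.5] rows 8 need 0.13
0.01,0.0001,-0.0,0.0006,0.0002,-0.0001,-0.0002,
0.01,0.0001,-0.0,0.0006,0.0002,-0.0001,-0.0002,
0.01,0.0001,-0.0,0.0006,0.0002,-0.0001,-0.0002,
0.01,0.0001,-0.0,0.0006,0.0002,-0.0001,-0.0002,
0.01,0.0001,-0.0,0.0006,0.0002,-0.0001,-0.0002,
0.01,0.0001,-0.0,0.0006,0.0002,-0.0001,-0.0002,
0.01,0.0001,-0.0,0.0006,0.0002,-0.0001,-0.0002,
0.01,0.0001,-0.0,0.0006,0.0002,-0.0001,-0.0002,
```

Call:
apply_moves --moves '[0.01, 0, 0, 0.001, 0, 0, 0, 0.01, 0, 0, 0.001, 0, 0, 0, 0.01, 0, 0, 0.001, 0, 0, 0, 0.01, 0, 0, 0.001, 0, 0, 0, 0.01, 0, 0, 0.001, 0, 0, 0, 0.01, 0, 0, 0, 0, 0, 0, 0.01, 0, 0, 0, 0, 0, 0, 0.01, 0, 0, 0, 0, 0, 0]'

```text
clock: 23.35
position: [0.4946, 0.2598, 0.0665]
ee_rot: [0.001, 0.638, 0.77, 0.002]
contact_force: [0.1, 0.2, -3.4]
width: 0.0225
```

```bash
python3 - <<'E'
from h import *
plan([.4936,.260,.066],10.75,jaw=.01,lin=.035)
E
```

```text
clk 23.35 pos [0.4946 0.2598 0.0665] jaw 10.68 w 0.0225 F [ 0.1  0.2 -3.4] rows 8 need 0.03
0.01,0.0,-0.0001,0.0001,0.0004,-0.0002,-0.0002,
0.01,0.0,-0.0001,0.0001,0.0004,-0.0002,-0.0002,
0.01,0.0,-0.0001,0.0001,0.0004,-0.0002,-0.0002,
0.01,0.0,-0.0001,0.0001,0.0004,-0.0002,-0.0002,
0.01,0.0,-0.0001,0.0001,0.0004,-0.0002,-0.0002,
0.01,0.0,-0.0001,0.0001,0.0004,-0.0002,-0.0002,
0.01,0.0,-0.0001,0.0001,0.0004,-0.0002,-0.0002,
0.01,0.0,-0.0001,0.0001,0.0004,-0.0002,-0.0002,
```

Call:
apply_moves --moves '[0.01, 0, 0, 0.001, 0, 0, 0, 0.01, 0, 0, 0.001, 0, 0, 0, 0.01, 0, 0, 0, 0, 0, 0, 0.06, 0, 0, 0, 0, 0, 0, 0.06, 0, 0, 0, 0, 0, 0, 0.06, 0, 0, 0, 0, 0, 0, 0.06, 0, 0, 0, 0, 0, 0, 0.06, 0, 0, 0, 0, 0, 0]'

```text
clock: 24.02
position: [0.4975, 0.2609, 0.0683]
ee_rot: [0.002, 0.638, 0.77, 0.005]
contact_force: [0.1, 0.2, -0.6]
width: 0.06
```

```bash
python3 - <<'E'
from h import *
snap("wrist","w21"); snap("side","s21",(280,200,400,350)); plan([.494,.2596,.13],-79.25,jaw=.06,lin=.035)
E
```

```text
clk 24.12 pos [0.4974 0.2609 0.0682] jaw 10.68 w 0.06 F [-0.6  0.2 -0. ] rows 13 need 12.85
0.06,-0.0,-0.0002,-0.0048,0.0005,-0.0008,0.1207,
0.06,-0.0001,-0.0002,-0.0048,0.0005,-0.0008,0.1207,
0.06,-0.0001,-0.0002,-0.0048,0.0005,-0.0008,0.1207,
0.06,-0.0001,-0.0002,-0.0048,0.0005,-0.0008,0.1207,
0.06,-0.0002,-0.0002,-0.0048,0.0005,-0.0008,0.1207,
0.06,-0.0002,-0.0002,-0.0048,0.0005,-0.0008,0.1207,
0.06,-0.0002,-0.0002,-0.0048,0.0005,-0.0008,0.1207,
0.06,-0.0002,-0.0001,-0.0048,0.0005,-0.0008,0.1207,
0.06,-0.0002,-0.0001,-0.0048,0.0005,-0.0008,0.1207,
0.06,-0.0003,-0.0001,-0.0048,0.0005,-0.0008,0.1207,
0.06,-0.0003,-0.0,-0.0048,0.0005,-0.0008,0.1207,
0.06,-0.0003,-0.0,-0.0048,0.0005,-0.0008,0.1207,
0.06,-0.0003,0.0,-0.0048,0.0005,-0.0008,0.1207,
```

View pics/s21.png

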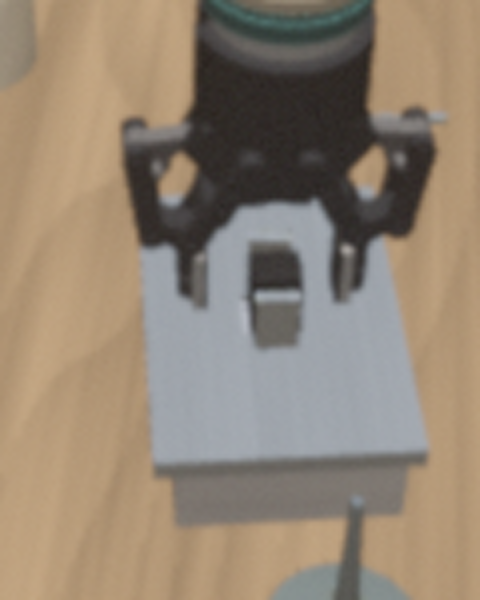

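View pics/w21.png

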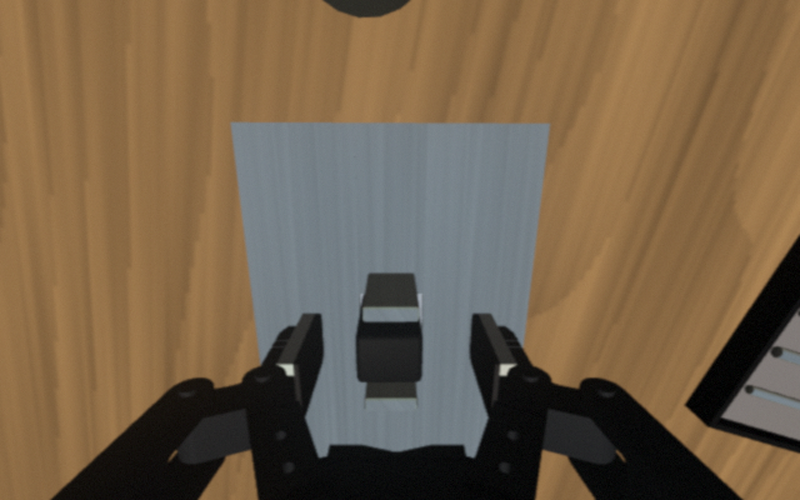

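```bash
python3 - <<'E'
from h import *
for n in("w21","s21","w16"):
    d=np.load(f"/tmp/{n}.npz"); W=cloud(d).reshape(-1,3)
    c=[.494,.26] if n!="w16" else [.557,-.111]
    r=W[(abs(W[:,0]-c[0])<.045)&(abs(W[:,1]-c[1])<.07)&(abs(W[:,2]-(.057 if n!="w16" else .013))<.012)]
    A=np.c_[r[:,:2]-c,np.ones(len(r))]; s=np.linalg.lstsq(A,r[:,2],rcond=None)[0]; print(n,len(r),np.median(r[:,2]),s)
E
```

```text
w21 29399 0.057403734962609844 [-0.0024683  -0.00092941  0.05747072]
s21 1997 0.057161599810788326 [ 0.0009089  -0.00089087  0.05725107]
w16 25500 0.013439432872606745 [-0.00179031 -0.0012333   0.01352798]
```

Call:
apply_moves --moves '[0.06, 0, 0, -0.015, 0, 0, 0, 0.06, 0, 0, -0.025, 0, 0, 0, 0.065, -0.001, -0.001, -0.025, 0, 0, 0.05, 0.065, 0, 0, -0.008, 0.001, -0.001, 0.12, 0.065, 0, 0, 0, 0.001, -0.001, 0.12, 0.065, 0, 0, 0, 0.001, -0.001, 0.12, 0.065, 0, 0, 0, 0.001, -0.001, 0.12, 0.065, 0, 0, 0, 0.001, -0.001, 0.12]'

```text
clock: 24.78
position: [0.4957, 0.2593, 0.1446]
ee_rot: [0.001, 0.857, 0.515, 0.001]
contact_force: [-0.1, -0.3, -0.1]
width: 0.0652
```

```bash
python3 - <<'E'
from h import *
plan([.494,.2596,.13],-79.25,jaw=.065,lin=.035)
E
```

```text
clk 24.78 pos [0.4957 0.2593 0.1446] jaw -28.03 w 0.0652 F [-0.1 -0.3 -0.1] rows 8 need 7.32
0.065,-0.0001,-0.0002,0.0018,0.0002,-0.0004,0.1118,
0.065,-0.0001,-0.0002,0.0018,0.0002,-0.0004,0.1118,
0.065,-0.0001,-0.0002,0.0018,0.0002,-0.0004,0.1118,
0.065,-0.0001,-0.0002,0.0018,0.0002,-0.0004,0.1118,
0.065,-0.0002,-0.0002,0.0018,0.0002,-0.0004,0.1118,
0.065,-0.0002,-0.0001,0.0018,0.0002,-0.0004,0.1118,
0.065,-0.0002,-0.0001,0.0018,0.0002,-0.0004,0.1118,
0.065,-0.0002,-0.0001,0.0018,0.0002,-0.0004,0.1118,
```

Call:
apply_moves --moves '[0.065, 0, 0, 0, 0, 0, 0.12, 0.065, 0, 0, 0, 0, 0, 0.12, 0.065, 0, 0, 0, 0, 0, 0.12, 0.065, 0, 0, 0, 0, 0, 0.12, 0.065, 0, 0, 0, 0, 0, 0.12, 0.065, 0, 0, 0, 0, 0, 0.11, 0.065, 0, 0, 0, 0, 0, 0.07, 0.065, 0, 0, 0, 0, 0, 0.02]'

```text
clock: 25.45
position: [0.4957, 0.2593, 0.1447]
ee_rot: [0.0, 0.993, 0.121, 0.002]
contact_force: [-0.2, -0.3, 0.0]
width: 0.0647
```

Call:
apply_moves --moves '[0.065, 0, 0, 0, 0, 0, 0, 0.065, 0, 0, 0.003, 0, 0, 0, 0.065, 0, 0, 0.003, 0, 0, 0, 0.065, 0, 0, 0.003, 0, 0, 0, 0.065, 0, 0, 0, 0, 0, 0, 0.065, 0, 0, 0, 0, 0, 0, 0.065, 0, 0, 0, 0, 0, 0, 0.065, 0, 0, 0, 0, 0, 0]'

```text
clock: 26.12
position: [0.4953, 0.2591, 0.134]
ee_rot: [0.0, 0.993, 0.122, 0.001]
contact_force: [0.2, 0.5, -0.3]
width: 0.065
```

```bash
python3 - <<'E'
from h import *
d=snap("wrist","w22"); plan([.494,.2596,.075],-79.25,jaw=.065,lin=.035)
W=cloud(d)
m=((W[...,2]>.086)&(W[...,2]<.098)&(np.linalg.norm(W[...,:2]-[.492,.26],axis=-1)<.04)).astype(np.uint8)
n,l,s,c=cv2.connectedComponentsWithStats(m); print(s,c*1.25)
for i in range(1,n):
    if s[i,4]>60: w=W[l==i]; print(w.mean(0),w.min(0),w.max(0), ray(d,*c[i],.092))
E
```

```text
clk 26.17 pos [0.4953 0.2591 0.1341] jaw -75.99 w 0.065 F [-0.3  0.1  0.3] rows 8 need 1.69
0.065,-0.0002,-0.0001,0.0074,0.0001,-0.0003,0.0071,
0.065,-0.0002,-0.0001,0.0074,0.0001,-0.0003,0.0071,
0.065,-0.0002,-0.0001,0.0074,0.0001,-0.0003,0.0071,
0.065,-0.0002,-0.0001,0.0074,0.0001,-0.0003,0.0071,
0.065,-0.0002,-0.0001,0.0074,0.0001,-0.0003,0.0071,
0.065,-0.0002,-0.0001,0.0074,0.0001,-0.0003,0.0071,
0.065,-0.0002,-0.0001,0.0074,0.0001,-0.0003,0.0071,
0.065,-0.0001,-0.0001,0.0074,0.0001,-0.0003,0.0071,
[[     0      0    640    400 254331]
 [   299    209     32     38   1094]
 [   284    210     10     31    283]
 [   340    214     12     30    292]] [[399.41029112 249.14563109]
 [392.60054845 284.68007313]
 [360.52561837 281.57685512]
 [431.66952055 285.67208904]]
[0.49366684 0.26108934 0.09297292] [0.47927259 0.24924533 0.08610928] [0.50551259 0.2723031  0.09556566] [0.49332252 0.26101128 0.092     ]
[0.49055175 0.27768556 0.0910873 ] [0.47939399 0.27323853 0.08624275] [0.49999336 0.28189088 0.09312649] [0.49098251 0.27769862 0.092     ]
[0.49727881 0.24077462 0.09097564] [0.48692284 0.23575086 0.08615712] [0.50665082 0.24483181 0.09316478] [0.49771967 0.24098504 0.092     ]
```

View pics/w22.png

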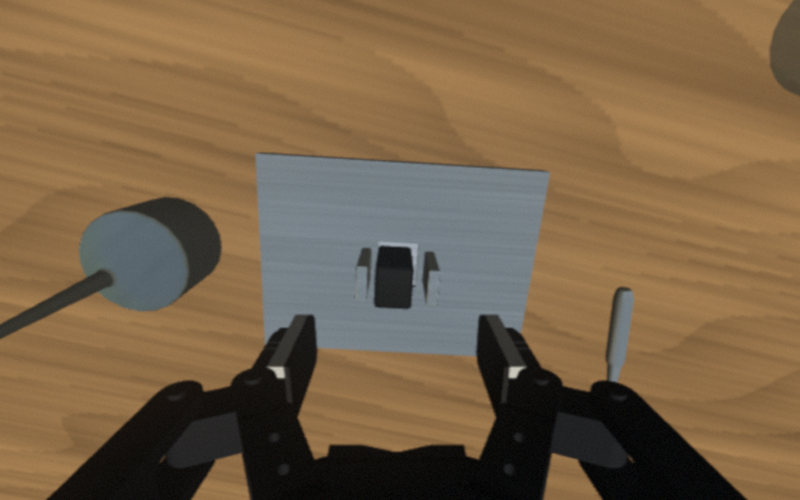

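Call:
apply_moves --moves '[0.065, 0, 0, 0.003, 0, 0, 0.025, 0.065, 0, 0, 0.006, 0, 0, 0.02, 0.065, 0, 0, 0.01, 0, 0, 0.01, 0.065, 0, 0, 0.01, 0, 0, 0.004, 0.065, 0, 0, 0.006, 0, 0, 0, 0.065, 0, 0, 0, 0, 0, 0, 0.065, 0, 0, 0, 0, 0, 0, 0.065, 0, 0, 0, 0, 0, 0]'

```text
clock: 26.83
position: [0.4947, 0.2588, 0.0941]
ee_rot: [0.0, 0.996, 0.089, 0.0]
contact_force: [0.3, -0.3, 0.1]
width: 0.0651
```

```bash
python3 - <<'E'
from h import *
d=snap("wrist","w23"); plan([.495,.2593,.061],-79.4,jaw=.065,lin=.035)
W=cloud(d)
m=((W[...,2]>.086)&(W[...,2]<.098)&(np.linalg.norm(W[...,:2]-[.494,.26],axis=-1)<.032)).astype(np.uint8)
n,l,s,c=cv2.connectedComponentsWithStats(m)
for i in range(1,n):
    if s[i,4]>60: print(s[i],c[i]*1.25,ray(d,*c[i],.092))
E
```

```text
clk 26.88 pos [0.4948 0.2589 0.0943] jaw -79.74 w 0.0652 F [-0.9  0.3  0.6] rows 8 need 0.95
0.065,0.0,-0.0001,0.0042,0.0001,-0.0001,-0.0007,
0.065,0.0,-0.0001,0.0042,0.0001,-0.0001,-0.0007,
0.065,0.0,-0.0001,0.0042,0.0001,-0.0001,-0.0007,
0.065,0.0,-0.0001,0.0042,0.0001,-0.0001,-0.0007,
0.065,0.0,-0.0001,0.0042,0.0001,-0.0001,-0.0007,
0.065,0.0,-0.0001,0.0042,0.0001,-0.0001,-0.0007,
0.065,0.0,-0.0,0.0042,0.0001,-0.0001,-0.0007,
0.065,0.0,-0.0,0.0042,0.0001,-0.0001,-0.0007,
[ 294  233   39   46 1666] [391.15546218 319.52806122] [0.49358985 0.26111882 0.092     ]
[346 235  13  38 441] [439.84977324 317.40079365] [0.49822461 0.24100477 0.092     ]
[275 236  14  37 433] [352.07852194 317.32678984] [0.49169098 0.27757299 0.092     ]
```

View pics/w23.png

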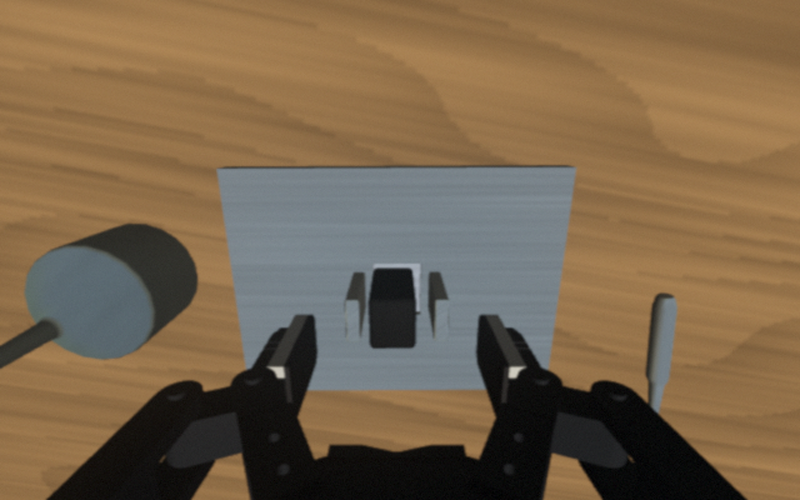

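Call:
apply_moves --moves '[0.065, 0, 0, 0.004, 0, 0, -0.003, 0.065, 0, 0, 0.007, 0, 0, 0, 0.065, -0.001, 0, 0.007, 0, 0, 0, 0.065, 0, 0, 0.006, 0, 0, 0, 0.065, 0, 0, 0.002, 0, 0, 0, 0.065, 0, 0, 0, 0, 0, 0, 0.065, 0, 0, 0, 0, 0, 0, 0.065, 0, 0, 0, 0, 0, 0]'

```text
clock: 27.55
position: [0.4943, 0.2588, 0.066]
ee_rot: [0.0, 0.996, 0.091, 0.001]
contact_force: [0.2, -0.8, -0.4]
width: 0.0651
```

```bash
python3 - <<'E'
from h import *
d=snap("wrist","w24"); plan([.495,.2593,.061],-79.4,jaw=.065,lin=.035)
W=cloud(d)
m=((W[...,2]>.086)&(W[...,2]<.098)&(np.linalg.norm(W[...,:2]-[.494,.26],axis=-1)<.03)).astype(np.uint8)
n,l,s,c=cv2.connectedComponentsWithStats(m)
for i in range(1,n):
    if s[i,4]>60: print(s[i],c[i]*1.25,ray(d,*c[i],.092))
E
```

```text
clk 27.6 pos [0.4943 0.2589 0.0662] jaw -79.55 w 0.0652 F [ 0.6  0.5 -0.3] rows 8 need 0.15
0.065,0.0001,-0.0,0.0006,0.0001,-0.0003,-0.0003,
0.065,0.0001,-0.0,0.0006,0.0001,-0.0003,-0.0003,
0.065,0.0001,-0.0,0.0006,0.0001,-0.0003,-0.0003,
0.065,0.0001,-0.0,0.0006,0.0001,-0.0003,-0.0003,
0.065,0.0001,-0.0,0.0006,0.0001,-0.0003,-0.0003,
0.065,0.0001,-0.0,0.0006,0.0001,-0.0003,-0.0003,
0.065,0.0001,-0.0,0.0006,0.0001,-0.0003,-0.0003,
0.065,0.0001,-0.0,0.0006,0.0001,-0.0003,-0.0003,
[ 290  257   46   55 2398] [390.97789825 355.36123853] [0.49402616 0.26106777 0.092     ]
[268 260  16  45 629] [344.10174881 353.00476948] [0.49199075 0.27750007 0.092     ]
[352 260  16  45 626] [448.84984026 352.78554313] [0.49873531 0.24117113 0.092     ]
```

View pics/w24.png

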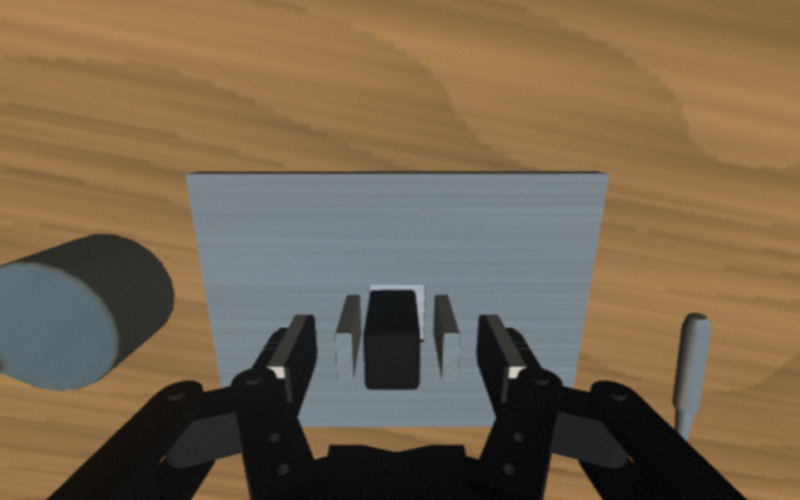

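Call:
apply_moves --moves '[0.065, 0, 0, 0.003, 0, 0, 0, 0.065, 0, 0, 0.002, 0, 0, 0, 0.065, 0, 0, 0, 0, 0, 0, 0.03, 0, 0, 0, 0, 0, 0, 0.03, 0, 0, 0, 0, 0, 0, 0.03, 0, 0, 0, 0, 0, 0, 0.03, 0, 0, 0, 0, 0, 0, 0.03, 0, 0, 0, 0, 0, 0]' --newtons 60

```text
clock: 28.27
position: [0.495, 0.259, 0.0617]
ee_rot: [0.0, 0.996, 0.091, 0.002]
contact_force: [0.9, 0.3, 0.7]
width: 0.0433
```

```bash
python3 - <<'E'
from h import *
d=snap("wrist","w25"); plan([.495,.2593,.061],-79.4,jaw=.03,lin=.035)
W=cloud(d)
m=((W[...,2]>.086)&(W[...,2]<.098)&(np.linalg.norm(W[...,:2]-[.494,.26],axis=-1)<.03)).astype(np.uint8)
n,l,s,c=cv2.connectedComponentsWithStats(m)
for i in range(1,n):
    if s[i,4]>60: print(s[i],c[i]*1.25,ray(d,*c[i],.092))
E
```

```text
clk 28.32 pos [0.495  0.259  0.0617] jaw -79.54 w 0.043 F [ 0.2 -0.1 -0.1] rows 8 need 0.04
0.03,0.0,-0.0,0.0001,0.0001,-0.0005,-0.0003,
0.03,0.0,-0.0,0.0001,0.0001,-0.0005,-0.0003,
0.03,0.0,-0.0,0.0001,0.0001,-0.0005,-0.0003,
0.03,0.0,-0.0,0.0001,0.0001,-0.0005,-0.0003,
0.03,0.0,-0.0,0.0001,0.0001,-0.0005,-0.0003,
0.03,0.0,-0.0,0.0001,0.0001,-0.0005,-0.0003,
0.03,0.0,-0.0,0.0001,0.0001,-0.0005,-0.0003,
0.03,0.0,-0.0,0.0001,0.0001,-0.0005,-0.0003,
[ 289  263   48   57 2516] [390.66027424 364.08336645] [0.49411656 0.26114588 0.092     ]
[ 244  265   38   60 1036] [335.58397683 358.57142857] [0.49287584 0.28002555 0.092     ]
[ 352  266   34   59 1008] [455.17609127 358.67311508] [0.50020125 0.23985036 0.092     ]
```

View pics/w25.png

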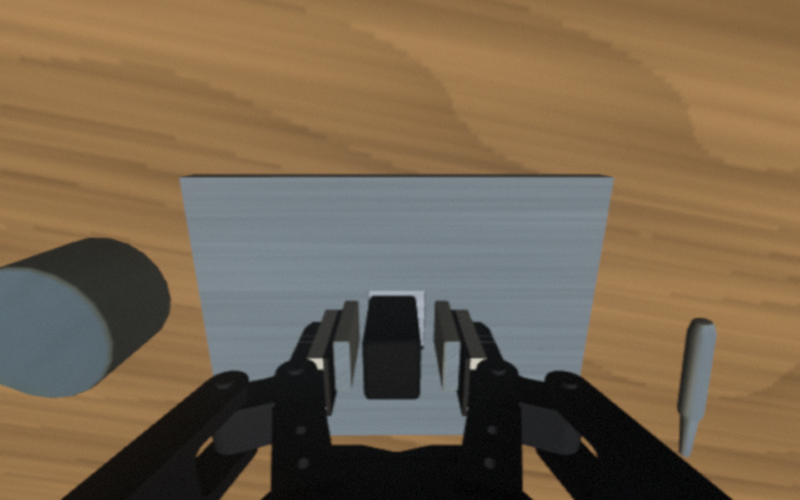

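Call:
apply_moves --moves '[0.03, 0, -0.001, 0, 0, -0.002, 0, 0.03, 0, -0.001, 0, 0, -0.001, 0, 0.03, 0, 0, 0, 0, 0, 0, 0.03, 0, 0, -0.002, 0, 0, 0, 0.03, 0, 0, -0.003, 0, 0, 0, 0.03, 0, 0, -0.003, 0, 0, 0, 0.03, 0, 0, -0.002, 0, 0, 0, 0.03, 0, 0, 0, 0, 0, 0]'

```text
clock: 28.98
position: [0.4934, 0.2608, 0.0714]
ee_rot: [0.001, 0.996, 0.091, -0.001]
contact_force: [0.4, 0.2, -3.1]
width: 0.0432
```

```bash
python3 - <<'E'
from h import *
d=snap("wrist","w26"); plan([.495,.2600,.155],-79.4,jaw=.03,lin=.035)
from rig import manip; s=manip.get_state(); print(s["moment"],s["contact_force"])
E
```

```text
clk 29.03 pos [0.4933 0.2608 0.0713] jaw -79.54 w 0.0429 F [-0.2  0.1 -2.4] rows 8 need 2.39
0.03,0.0002,0.0001,-0.0105,0.0001,0.0003,-0.0003,
0.03,0.0002,0.0001,-0.0105,0.0001,0.0003,-0.0003,
0.03,0.0002,0.0001,-0.0105,0.0001,0.0003,-0.0003,
0.03,0.0002,0.0001,-0.0105,0.0001,0.0003,-0.0003,
0.03,0.0002,0.0001,-0.0105,0.0001,0.0003,-0.0003,
0.03,0.0002,0.0001,-0.0105,0.0001,0.0003,-0.0003,
0.03,0.0002,0.0001,-0.0105,0.0001,0.0003,-0.0003,
0.03,0.0002,0.0001,-0.0105,0.0001,0.0003,-0.0003,
[ 0.00236829 -0.03711002  0.04708456] [-0.1777231   0.08199177 -2.37769097]
```

View pics/w26.png

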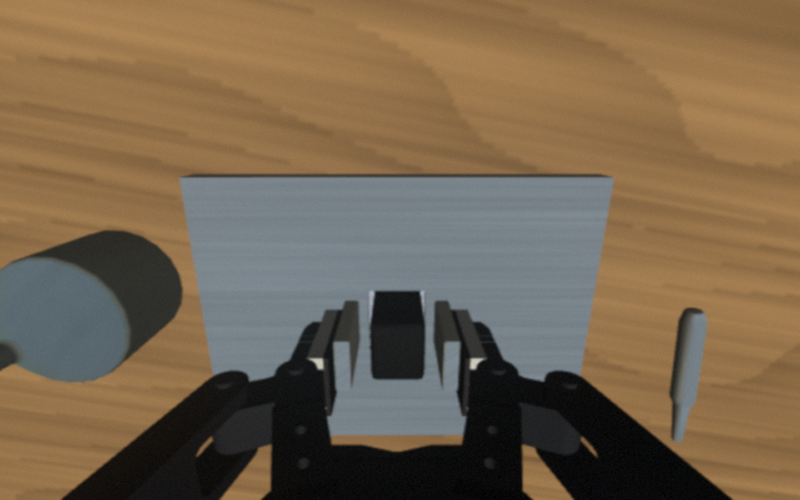

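Call:
apply_moves --moves '[0.03, 0.001, 0, -0.003, 0, 0, 0, 0.03, 0.001, 0, -0.004, 0, 0, 0, 0.03, 0, 0, -0.004, 0, 0.001, 0, 0.03, 0, 0, -0.004, 0, 0.001, 0, 0.03, 0, 0, -0.004, 0, 0, 0, 0.03, 0, 0, -0.003, 0, 0, 0, 0.03, 0, 0, -0.002, 0, 0, 0, 0.03, 0, 0, 0, 0, 0, 0]'

```text
clock: 29.7
position: [0.4956, 0.2612, 0.0982]
ee_rot: [0.0, 0.996, 0.091, 0.0]
contact_force: [-0.2, -0.5, -2.5]
width: 0.0432
```

```bash
python3 - <<'E'
from h import *
plan([.495,.2600,.155],-79.4,jaw=.03,lin=.035)
E
```

```text
clk 29.7 pos [0.4956 0.2612 0.0982] jaw -79.54 w 0.0432 F [-0.2 -0.5 -2.5] rows 8 need 1.62
0.03,-0.0001,0.0001,-0.0071,0.0001,-0.0,-0.0003,
0.03,-0.0001,0.0001,-0.0071,0.0001,-0.0,-0.0003,
0.03,-0.0001,0.0001,-0.0071,0.0001,-0.0,-0.0003,
0.03,-0.0001,0.0001,-0.0071,0.0001,-0.0,-0.0003,
0.03,-0.0001,0.0001,-0.0071,0.0001,-0.0,-0.0003,
0.03,-0.0001,0.0001,-0.0071,0.0001,-0.0,-0.0003,
0.03,-0.0001,0.0001,-0.0071,0.0001,-0.0,-0.0003,
0.03,-0.0001,0.0001,-0.0071,0.0001,-0.0,-0.0003,
```

Call:
apply_moves --moves '[0.03, -0.001, 0, -0.005, 0, 0, 0, 0.03, 0, 0, -0.008, 0, 0, 0, 0.03, 0, 0, -0.01, 0, 0.001, 0, 0.03, 0, 0, -0.01, 0, 0, 0, 0.03, 0, 0, -0.008, 0, 0, 0, 0.03, 0, 0, -0.005, 0, 0, 0, 0.03, 0, 0, -0.002, 0, 0, 0, 0.03, 0, 0, 0, 0, 0, 0]'

```text
clock: 30.37
position: [0.4944, 0.2611, 0.1522]
ee_rot: [0.0, 0.996, 0.091, 0.001]
contact_force: [-0.4, -0.4, -2.4]
width: 0.043
```

```bash
python3 - <<'E'
from h import *
d=snap("side","s27",(260,150,420,350)); snap("scene","c27",(280,60,460,220)); plan([.495,.2600,.155],-79.4,jaw=.03,lin=.035)
E
```

```text
clk 30.47 pos [0.494  0.2609 0.1515] jaw -79.54 w 0.043 F [-0.   0.4 -2.6] rows 8 need 0.11
0.03,0.0001,0.0001,-0.0004,0.0001,-0.0002,-0.0003,
0.03,0.0001,0.0001,-0.0004,0.0001,-0.0002,-0.0003,
0.03,0.0001,0.0001,-0.0004,0.0001,-0.0002,-0.0003,
0.03,0.0001,0.0001,-0.0004,0.0001,-0.0002,-0.0003,
0.03,0.0001,0.0001,-0.0004,0.0001,-0.0002,-0.0003,
0.03,0.0001,0.0001,-0.0004,0.0001,-0.0002,-0.0003,
0.03,0.0001,0.0001,-0.0004,0.0001,-0.0002,-0.0003,
0.03,0.0001,0.0001,-0.0004,0.0001,-0.0002,-0.0003,
```

View pics/s27.png

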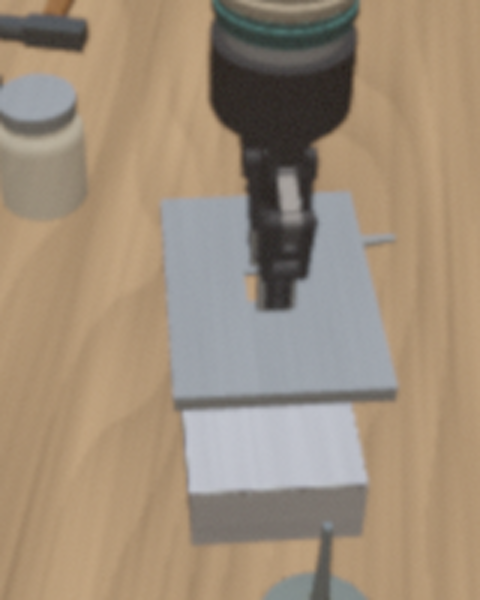

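View pics/c27.png

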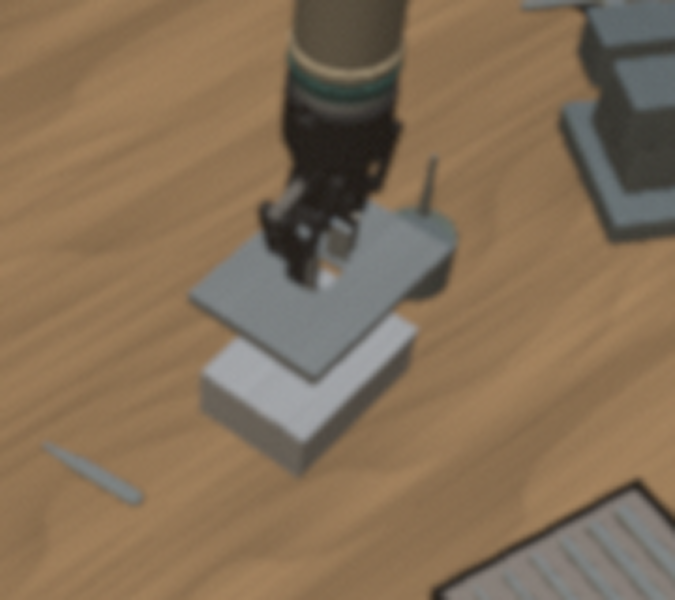

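Call:
apply_moves --moves '[0.03, 0, 0, -0.003, 0, 0, 0, 0.03, 0, 0, -0.002, 0, 0, 0, 0.03, 0, 0, 0, 0, 0, 0, 0.03, 0, 0, 0, 0, 0, 0, 0.03, 0, 0, 0, 0, 0, 0, 0.03, 0, 0, 0, 0, 0, 0, 0.03, 0, 0, 0, 0, 0, 0, 0.03, 0, 0, 0, 0, 0, 0]'

```text
clock: 31.13
position: [0.4926, 0.2603, 0.1544]
ee_rot: [0.001, 0.996, 0.091, -0.002]
contact_force: [0.0, -0.2, -2.8]
width: 0.0434
```

```bash
python3 - <<'E'
from h import *
d=snap("side","s28"); c=snap("scene","c28"); w=snap("wrist","w28"); plan([.495,.2600,.155],-79.4,jaw=.03)
def fit(dd,z,n,r=.012,cx=.494,cy=.26):
    W=cloud(dd).reshape(-1,3); p=W[(abs(W[:,0]-cx)<.055)&(abs(W[:,1]-cy)<.075)&(abs(W[:,2]-z)<r)]
    if len(p)<20: print(n,len(p)); return
    s=np.linalg.lstsq(np.c_[p[:,:2]-[cx,cy],np.ones(len(p))],p[:,2],rcond=None)[0]; print(n,len(p),np.median(p[:,2]).round(4),s.round(4))
for dd,n in((d,"side"),(c,"scene"),(w,"wrist")):
    fit(dd,.149,"outer "+n); fit(dd,.054,"inner "+n,.006)
E
```

```text
clk 31.28 pos [0.4926 0.2603 0.1545] jaw -79.55 w 0.0431 F [-0.4  0.  -2. ] rows 8 need 0.06
0.03,0.0003,0.0001,-0.0001,0.0002,0.0005,-0.0003,
0.03,0.0003,0.0001,-0.0001,0.0002,0.0005,-0.0003,
0.03,0.0003,0.0001,-0.0001,0.0002,0.0005,-0.0003,
0.03,0.0003,0.0001,-0.0001,0.0002,0.0005,-0.0003,
0.03,0.0003,0.0001,-0.0001,0.0002,0.0005,-0.0003,
0.03,0.0003,0.0001,-0.0001,0.0002,0.0005,-0.0003,
0.03,0.0003,0.0001,-0.0001,0.0002,0.0005,-0.0003,
0.03,0.0003,0.0001,-0.0001,0.0002,0.0005,-0.0003,
outer side 2982 0.1498 [-0.0064 -0.0034  0.1499]
inner side 1537 0.054 [ 0.0037 -0.0075  0.0544]
outer scene 1155 0.1501 [-0.0171 -0.0018  0.1503]
inner scene 681 0.0542 [-0.0018  0.0022  0.0543]
outer wrist 39947 0.1501 [-0.012  -0.0051  0.1503]
inner wrist 1583 0.0545 [-0.0063  0.0013  0.0544]
```

View pics/c28.png

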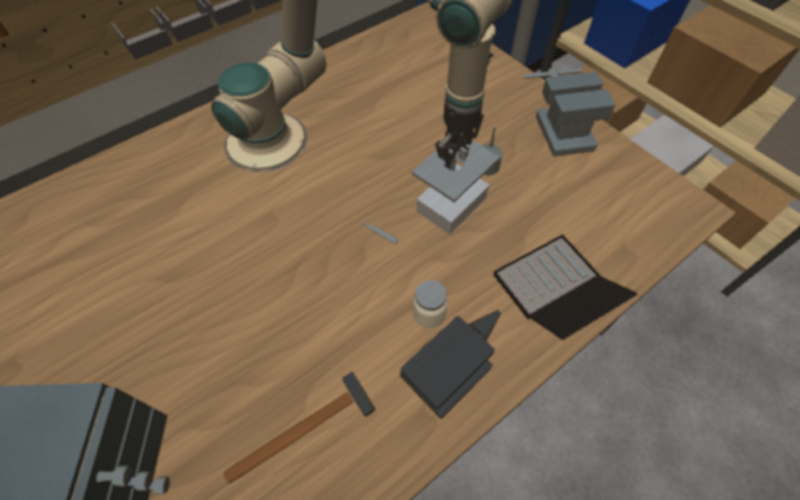

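```bash
python3 - <<'E'
from rig import workorder
print(workorder.sign_off())
E
```

```text
the job is handed in; nothing more can be done
None
```

The job is done and handed in at about 31 s of the 72 s allowed.

- **Bushes:** the big bush stands at about y = +20 mm in the row at x = −26 mm, and the small bush at about y = +17 mm in the row at x = +26 mm. Each shares its row with the guide of its own size. A wrist picture taken before closing showed all four upright.
- **Closing the tin:** I carried both lids by the knob, lowered them in without touching the rim, and let go. The plate then read 57 mm, which is the seated height.
- **Outer lid:** I gripped it by both ears and raised it about 93 mm. The wrist force was about 2.5 N, close to the outer lid's weight alone.
- **Last checks:** the inner lid's flange read 54 mm in all three cameras, flat and seated. The outer plate was at 150 mm and level to within about 1°. Jar, hammer, punch and oil can looked undisturbed by eye; I did not measure them again.

**Disagreements:**
- The wrist camera read about 2–3 mm lower in x than the other views and the arm's own position. I aligned by relative positions to allow for this.
- The lifted lid drifted up to about 2 mm sideways, so the lift was not perfectly straight.
- The last sideways tilt reading differed between cameras, at 0.4° to 1.0°.

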